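# Dock the spatula and start the steriliser with its roller switch

### The job

Pick up the flat spatula from the dissecting board, slide it blade first, flat, into the wide slot of the white steriliser dock until the blade tip is home against the slot's end wall, and let go. Then start the cycle: push the roller of the limit switch sideways, away from the steel stop block beside its arm, until the arm leans about 35 degrees (it trips at 25 and is damaged beyond 45), keep it there for about a second, then back off so that it springs upright. Leave the petri dishes, the jar and the tool case where they are.

Things in the scene. Friction and masses are not known exactly. Their poses are not given: they have to be found in the camera images.
- spatula: Flat spatula lying on the board, 190 mm long, about 0.17 kg. Origin: centre of its underside; x points to the blade tip, z up. Steel blade from x = +15 to +95 mm, 48 mm wide, 4 mm thick, its underside flush with the handle's. Black handle from x = -95 to +15 mm, a bar 20 mm wide and 22 mm high. Centre of mass near x = +27 mm
- spatula_grip (a point): Good place to pinch the handle across its 20 mm width: 30 mm behind the spatula's origin, 11 mm above its underside. There the fingers stay clear of the dock when the blade is home
- blade_tip (a point): Middle of the blade's end edge, on the underside (x = +95 mm of the spatula)
- board: Wooden dissecting board, fixed, 240 x 160 x 20 mm; origin at the centre of its underside; the spatula lies on its top, 20 mm above the bench
- dock: White steriliser dock, fixed, 130 (x) x 150 (y) mm, 65 mm high at the slots, 85 mm behind. Origin: centre of its underside; front looks to its own -x; blades slide in along +x. Two level slots open at the front: the wide one (centred at y = -32 mm) takes the spatula, the narrow one (24 mm, y = +32 mm) does not. A lip level with the slot floor juts 20 mm out before each
- slot_mouth (a point): Middle of the wide slot's floor at the dock's front face, 45 mm above the bench; axes as the dock's. The slot is 56 mm wide, 12 mm high and 75 mm deep; rails 8 mm thick overhang its two sides by 10 mm, the middle is open above
- slot_end (a point): Middle of the wide slot's floor at its end wall, 75 mm beyond the mouth; axes as the dock's. When home the blade tip is here, with 5 mm of blade and the handle outside
- switch: Roller lever limit switch, fixed: steel foot 120 x 100 mm, grey housing 55 x 50 mm, 88 mm high, with an upright roller arm on its front (-x) side. Origin: centre of the underside. The arm leans only towards the switch's own +y; a steel stop block touching the arm's -y side (10 mm thick, top 108 mm above the bench) blocks the other way
- roller (a point): Centre of the black roller on the arm's end: 36 mm diameter, 20 mm wide, axis along the switch's x. Its axes turn with the arm. It starts 170 mm above the bench and swings at 110 mm radius about a pivot 60 mm above the bench, right below it. Nothing else stands beside it at that height
- roller_arm (a joint): Lean of the roller arm in rad: 0 upright at rest, growing as the roller is pushed to the switch's +y; trips at 0.44, damaged beyond 0.785. A spring always drives it back to 0; it takes about 2 N at the roller to start and 7 N at 0.6
- dish_left: Clear petri dish, 90 mm wide, 15 mm high, on the bench to the left; leave alone. Origin: centre of the underside
- dish_right: The same, on the bench to the right; leave alone
- tool_case: Open black tool case 90 x 200 x 28 mm at the left edge of the work area; leave alone. Origin: centre of the underside
- jar: Glass jar, 66 mm wide, 70 mm high, on the bench beyond the board; leave alone. Origin: centre of the underside
There are look-alikes about, which are no part of the job. What is shaped like the spatula but yellow is not meant. What is shaped like the dock but red is not meant.

How it is judged:
By the outcome, as a careful person would: the job done as asked, in the order asked, and still so for the second after the job is handed in, with the robot touching nothing.
It also fails if it takes over 64 s, if anything falls off the work surface, if the arm or the gripper's body presses on something with over 40 N, if the wrist force passes 120 N, or if a joint passes its speed limit or range.

### The arm

A 7-joint arm with a two-finger parallel gripper is mounted at the origin on the work surface. World frame = base frame: x ahead of the robot, y to its left, z up, the work surface at z = 0. Lengths are in mm, angles in rad, forces in N, time in s.
With the tool pointing down it reaches from about 400 to 850 mm from the base axis. Payload 4.5 kg.
Tool frame: the origin (TCP) lies on the centre line of the jaws, within the pads' length; the fingertips stand 11 mm ahead of it and the grasp point (between the pads) lies 8 mm behind it (tcp_to_tips is the distance from the TCP to the fingertips, in mm); x points along the fingers, y is the direction in which the jaws open and shut, and the axes are right-handed (so a half turn about x gives the same grasp; the last joint's range is limited). The gripper opens to 88 mm and grips with 3 to 60 N. Pads are 18 mm wide; open, the fingers measure 123 mm over their backs; the gripper's body (75 mm by 187 mm) begins 45 mm behind the grasp point.
Start: joints at [1.239, 0.689, -0.195, 1.565, 0.157, 0.902, -0.215], TCP at [223.59, -583.661, 249.743] pointing down, gripper open.
Joint ranges: [-3.01, 3.01], [-0.46, 2.08], [-1.47, 1.51], [0.13, 2.56], [-1, 4.14], [0.04, 2.09], [-2.66, 2.66]. Speed limits (rad/s): [2.57, 2.57, 3.14, 3.14, 3.14, 3.14, 3.14].

### API

Orientations are given as a unit quaternion [x, y, z, w].
In Python, from bench import * gives the robot as it stands.
- The arm moves only by the tool play_rows, never from a script. Its argument "targets" is a list of rows, each an object of numbers: "tx", "ty", "tz": the shift along the tool's x, y, z as a fraction of full scale; "rx", "ry", "rz": the turn, a rotation vector about the tool's x, y, z as a fraction of full scale; "claw": the finger opening in mm, from 0 to 88.1. A call has exactly 10 rows; each row shifts and turns the pose as measured when the row begins, along the tool's axes as they then stand; what a row does not reach is not made up. Full scale, the value 1, is 0.5 m for a shift and 90 degrees for a turn. A row lasts 1/12 s, in which the tool goes at most 41.7 mm and 7.16 degrees, less where a joint would pass 70% of its speed; a pose out of reach is approached as far as the arm can. A call with a number of a shift or a turn outside -1 to 1 is refused whole. A call with a gripper value outside its range is refused whole. The fingers move at their own pace and stop on an object; the grip force is fixed at half the most. Time passes only in rows, so rows that do not move let the fingers close, or fill a call up. It gives the time, the measured TCP pose, the force and the opening at its end, in the units of the state.
- read_state(): the state, without advancing time (a new reading comes with each control period).
- camera(name): name is "scene" or "top"; returns the picture (384x512x3 uint8, red, green, blue); there is no depth.
- camera_model(name): a dict with "fov_y" (degrees; the focal length in pixels is half the picture's height over the tangent of half this angle, whatever the lens; pixels are square), "cx", "cy" (the principal point, pixels), "xyz" and "attitude" of the camera in the world. Camera axes: x right, y down, z forward; pixel columns grow to the right and rows downward; lengths in mm; the calibration is good to about 2 mm. A picture is of the moment at which its call begins. camera_model takes no time and is no camera call.
- finish_job(): hands the job in, once; it reports no verdict.
The state is a dict: "time": time; "joint_positions": joint angles; "dq": joint speeds; "effort": joint torques, N m; "eef_pos": TCP position; "tool_rot": TCP orientation; "force": force on the tool from outside, world axes, zero at the start; "moment": the same for the moment, N m; "width": finger opening in mm.
Only numpy, scipy, OpenCV 4.12 (cv2) and the standard library are available. Lean on these libraries where they do the work, as an engineer would, in place of code of your own. Each camera call takes 0.05 s, during which the arm holds its last target. There are 200 camera calls.

## Working session

There is one attempt and no reset: what is moved stays moved. The work goes in short steps, Python scripts to look and compute and a tool call to move; the robot and the scene stay as the last step left them, time stands still between calls to the robot, and variables do not carry over. Pictures are saved under pics/ and viewed, on a budget of 10 in all, crops included, one or two more only if the job needs it, and the job is handed in when it is done.

Besides the shell and the picture viewer there is one more tool, called after "Request:" as name(argument=value, ...), one argument or row to a line, values as JSON. play_rows: Moves the arm, as the interface text tells. Its arguments: {"type":"object","properties":{"targets":{"type":"array"}},"required":["targets"]}

```bash
mkdir -p pics; ls
python3 - <<'E'
from bench import *
import cv2
print(read_state())
for n in("scene","top"):
    print(n,camera_model(n)); cv2.imwrite(f"pics/{n}0.png",camera(n)[:,:,::-1])
E
```

```text
pics
{'time': 0.0, 'joint_positions': array([ 1.23877497,  0.68998071, -0.19453318,  1.5663314 ,  0.15730634,
        0.90247344, -0.21512598]), 'dq': array([-2.04641899e-03, -9.74696892e-05, -8.30024995e-04,  1.02593456e-04,
       -7.03508270e-04, -1.22740464e-03,  2.51846342e-04]), 'effort': array([-4.06609997e-04, -5.27554214e+01, -1.26665108e+00, -1.53428650e+01,
       -5.25683386e-02,  6.59894184e-03,  1.82287649e-04]), 'eef_pos': array([ 223.3232067 , -583.09744831,  248.9158964 ]), 'tool_rot': array([-0.69514884, -0.12926016,  0.69546313, -0.12802711]), 'force': array([0.00767603, 0.2407651 , 0.34089466]), 'moment': array([-0.03955935, -0.03342827, -0.00915528]), 'width': 88.32724645902088}
scene {'fov_y': 44.82238339987073, 'cx': 252.51173760712402, 'cy': 190.31320967122275, 'xyz': array([1270.57302831, -546.19434199, 1478.02262949]), 'attitude': array([ 0.85248686,  0.42399808, -0.13689795, -0.27340582])}
top {'fov_y': 42.50868037558537, 'cx': 258.8209797868972, 'cy': 189.21030229678644, 'xyz': array([ 170.01521084,    5.69739949, 1646.99474015]), 'attitude': array([-0.7025137 ,  0.70496378, -0.06416114,  0.07337515])}
```

View pics/scene0.png

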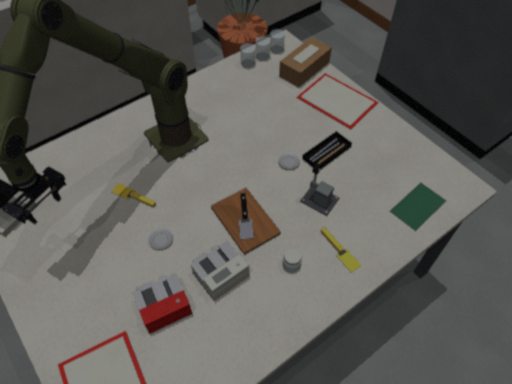

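View pics/top0.png

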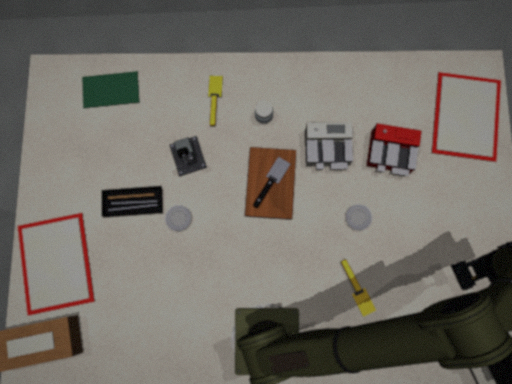

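The spatula (black handle about (262,195), blade about (280,168) in top) lies on the board. The white dock is at (330,147), the switch at (187,155), and the red dock and yellow spatulas are decoys. Next I'll enlarge for measuring.

```bash
cat > h.py <<'E'
from bench import *
import numpy as np, cv2
from scipy.spatial.transform import Rotation as R
def ray(n,uv):
    m=camera_model(n); f=192/np.tan(np.radians(m['fov_y']/2))
    uv=np.atleast_2d(np.array(uv,float))
    d=np.c_[(uv[:,0]-m['cx'])/f,(uv[:,1]-m['cy'])/f,np.ones(len(uv))]
    return m['xyz'],R.from_quat(m['attitude']).apply(d)
def onplane(n,uv,z):
    o,d=ray(n,uv); return o+d*((z-o[2])/d[:,2])[:,None]
def two(uvs,uvt):
    o1,d1=ray('scene',uvs);o2,d2=ray('top',uvt);d1=d1[0]/np.linalg.norm(d1);d2=d2[0]/np.linalg.norm(d2)
    s=np.linalg.lstsq(np.c_[d1,-d2],o2-o1,rcond=None)[0]
    a=o1+s[0]*d1;b=o2+s[1]*d2; return (a+b)/2,np.linalg.norm(a-b)
def proj(n,P):
    m=camera_model(n); f=192/np.tan(np.radians(m['fov_y']/2))
    p=R.from_quat(m['attitude']).inv().apply(np.atleast_2d(P)-m['xyz'])
    return np.c_[p[:,0]/p[:,2]*f+m['cx'],p[:,1]/p[:,2]*f+m['cy']]
E
python3 - <<'E'
from h import *
t=cv2.imread('pics/top0.png');s=cv2.imread('pics/scene0.png')
a=cv2.resize(t[118:218,165:365],None,fx=4,fy=4,interpolation=cv2.INTER_CUBIC)
cv2.imwrite('pics/c1.png',a)
b=cv2.resize(s[160:300,185:345],None,fx=4,fy=4,interpolation=cv2.INTER_CUBIC)
cv2.imwrite('pics/c2.png',b)
# board check
hsv=cv2.cvtColor(t,cv2.COLOR_BGR2HSV)
m=cv2.inRange(hsv,(5,90,40),(20,255,220));m[:,:230]=0;m[:,310:]=0;m[250:]=0
c=max(cv2.findContours(m,0,1)[0],key=cv2.contourArea)
c=cv2.convexHull(c);bx=cv2.boxPoints(cv2.minAreaRect(c));P=onplane('top',bx,20);print(bx,P)
print([np.linalg.norm(P[i]-P[i-1]) for i in range(4)])
hs=cv2.cvtColor(s,cv2.COLOR_BGR2HSV)
m=cv2.inRange(hs,(5,90,40),(20,255,220));m[:180]=0;m[260:]=0
c=max(cv2.findContours(m,0,1)[0],key=cv2.contourArea)
q=cv2.approxPolyDP(cv2.convexHull(c),6,True)[:,0];print(q,onplane('scene',q,20))
print(proj('top',[[0,0,0]]),proj('scene',[[0,0,0]]))
E
```

```text
[[244.60913 215.47209]
 [249.53809 146.46703]
 [296.2995  149.80711]
 [291.37054 218.81218]] [[ 402.29429718   74.11772269   20.        ]
 [ 640.223097     58.0645932    20.        ]
 [ 627.45041355 -101.46802364   20.        ]
 [ 390.48330758  -81.13277501   20.        ]]
[np.float64(155.69912173464235), np.float64(238.4697396985195), np.float64(160.0431106857046), np.float64(237.83803659054934)]
[[246 189]
 [279 233]
 [244 253]
 [212 205]] [[ 416.05770606   65.31189635   20.        ]
 [ 645.40570529   43.47532926   20.        ]
 [ 634.25674187 -105.58754738   20.        ]
 [ 398.33750651  -81.10713602   20.        ]]
[[267.54793447 340.64615803]] [[175.52465801 136.10991105]]
```

View pics/c1.png

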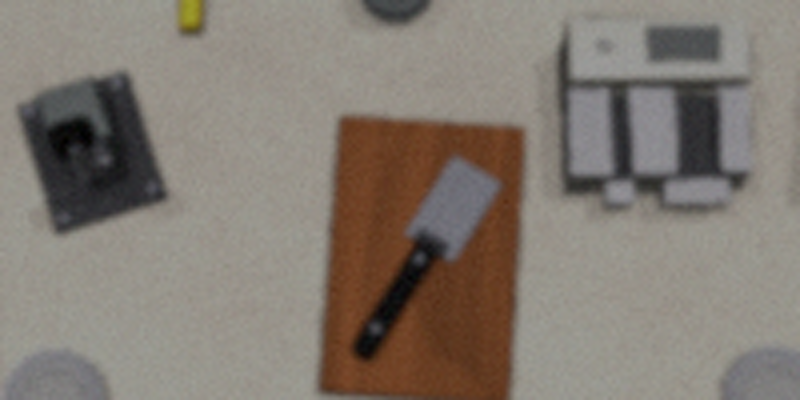

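View pics/c2.png

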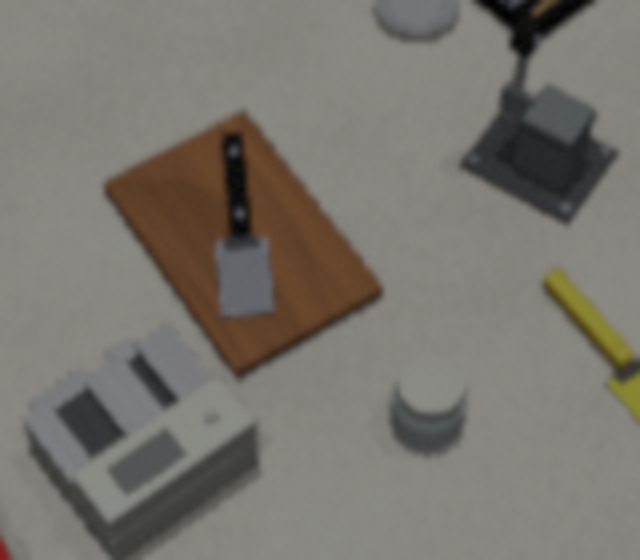

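Spatula, dock (front toward the robot, wide slot on the right in top view) and switch are clear. In crop 1 the handle end is (365,352) and the blade end is about (478,168). The switch roller is dark at about (75,140). Next: check for lens distortion, then measure points from both views.

Run:
```python
from h import *
t=cv2.imread('pics/top0.png');g=cv2.GaussianBlur(cv2.cvtColor(t,6),(0,0),1).astype(float)
# table far edge straightness
gy=np.gradient(g,axis=0); X=np.arange(40,500,4); Y=[]
for x in X:
    col=gy[40:66,x].clip(0); Y.append(40+(col*np.arange(26)).sum()/col.sum())
Y=np.array(Y);p=np.polyfit(X,Y,1);r=Y-np.polyval(p,X);print('top edge resid',np.round(r[::8],2),np.polyfit(X,Y,2))
s=cv2.imread('pics/scene0.png')
def C(pts,o): return (np.array(pts,float)+.5)/4-.5+np.array(o)
ot=(165,118);os=(185,160)
# yellow, board etc: same points both views
T=lambda p:C([p],ot); S=lambda p:C([p],os)
pairs={'board00':((341,117),(381,292),20),'board01':((524,129),(242,375),20),'board10':((321,391),(242,112),20),
'tipL':((457,155),(273,312),24),'tipR':((501,182),(222,318),24),'handle_end':((361,353),(233,135),42),
'dish':None}
for k,v in pairs.items():
    if v is None: continue
    print(k,onplane('top',T(v[0]),v[2])[0].round(1),onplane('scene',S(v[1]),v[2])[0].round(1),two(S(v[1]),T(v[0])))
# blobs: jar? dishes both
```

```text
top edge resid [-0.03  0.25  0.06 -0.76  0.28 -0.25 -0.01 -0.04  0.37 -0.6  -0.27  0.34
 -0.34  0.14  0.07] [ 1.94260491e-06 -9.44072096e-03  5.44111955e+01]
board00 [638.8  56.9  20. ] [646.1  47.   20. ] (array([641.33214037,  54.99594926,   6.44913554]), np.float64(5.323508273764571))
board01 [627.2 -99.2  20. ] [ 637.8 -103.3   20. ] (array([631.46336899, -99.5618412 ,   5.90148284]), np.float64(1.1628917510114063))
board10 [402.6  73.2  20. ] [408.8  66.5  20. ] (array([403.33844339,  72.26607613,   9.79168103]), np.float64(3.133428094063519))
tipL [603.6 -41.7  24. ] [605.5 -44.7  24. ] (array([604.16572213, -42.62535656,  20.23635391]), np.float64(1.786461535005955))
tipR [579.8 -78.7  24. ] [582.9 -84.8  24. ] (array([580.55704253, -80.81289567,  17.24102579]), np.float64(3.9835110300874312))
handle_end [430.9  39.5  42. ] [438.2  34.5  42. ] (array([432.33906636,  39.23352672,  31.57663668]), np.float64(1.0518330074152706))
```

Run:
```python
from h import *
t=cv2.imread('pics/top0.png')
def C(pts,o): return (np.array(pts,float)+.5)/4-.5+np.array(o)
ot=(165,118);os=(185,160)
g=cv2.GaussianBlur(cv2.cvtColor(t,6),(0,0),.7).astype(float)
# wide gap edges per row (z=65), bands
G=np.gradient(g,axis=1); E=[]
for r in range(144,158):
    a=G[r,330:340];b=G[r,340:350]
    l=(np.clip(-a,0,None)*np.arange(330,340)).sum()/np.clip(-a,0,None).sum()
    q=(b.clip(0)*np.arange(340,350)).sum()/b.clip(0).sum()
    E.append((r,l,q))
E=np.array(E);print(E.round(1)[::3])
L=onplane('top',E[:,[1,0]],65);Q=onplane('top',E[:,[2,0]],65);M=(L+Q)/2
print('gap width',np.mean(L[:,1]-Q[:,1])); p=np.polyfit(M[:,0],M[:,1],1);print('centre y at x ends',np.polyval(p,[M[0,0],M[-1,0]]),M[[0,-1],0],'yaw deg',np.degrees(np.arctan(p[0])))
def yaw(a,b,z):
    P=onplane('top',C([a,b],ot),z); return P.round(1),np.degrees(np.arctan2(*(P[0]-P[1])[:2][::-1]))-90,np.linalg.norm(P[0]-P[1])
for n,a,b,z in(('panelfront',(570,82),(750,80),85),('railfront',(572,176),(750,172),65),('lip',(665,207),(730,205),45),('back',(570,20),(748,16),85)):print(n,yaw(a,b,z))
F=onplane('top',C([(20,103),(128,70),(167,197),(58,232)],ot),5);print('foot',F.round(1),F.mean(0),[np.linalg.norm(F[i]-F[i-1]).round(1) for i in range(4)])
d=F[1]-F[2]+F[0]-F[3];print('switch yaw',np.degrees(np.arctan2(d[1],d[0])))
F=onplane('scene',C([(461,161),(568,221),(616,153)],os),5);print('foot scene',F.round(1))
print('dark in top near roller'); print(g[145:162,172:198].astype(int))
print(two(C([(523,42)],os),C([(72,135)],ot)))
```

```text
[[144.  333.5 344.5]
 [147.  333.7 344.7]
 [150.  333.9 344.7]
 [153.  334.1 344.7]
 [156.  334.  344.7]]
gap width 35.71734232783314
centre y at x ends [-240.80911681 -240.37504557] [633.92119597 589.36093758] yaw deg -0.558113085163444
panelfront (array([[ 648.7, -133.4,   85. ],
       [ 649.5, -281.1,   85. ]]), np.float64(0.3040295115367968), np.float64(147.6742356727587))
railfront (array([[ 574.2, -135.1,   65. ],
       [ 576.8, -281.7,   65. ]]), np.float64(1.0077916362553907), np.float64(146.58859010972452))
lip (array([[ 552.3, -213.6,   45. ],
       [ 553.7, -267.7,   45. ]]), np.float64(1.5052105848695874), np.float64(54.03509160558231))
back (array([[ 702.1, -134.5,   85. ],
       [ 704.6, -281.6,   85. ]]), np.float64(0.9640798079291812), np.float64(147.0473336800935))
foot [[657.3 335.4   5. ]
 [686.5 242.4   5. ]
 [572.9 206.4   5. ]
 [542.7 299.1   5. ]] [614.86366284 270.80462687   5.        ] [np.float64(120.3), np.float64(97.5), np.float64(119.1), np.float64(97.5)]
switch yaw 17.578771909863452
foot scene [[573.3 205.6   5. ]
 [685.7 241.2   5. ]
 [656.1 330.4 
[... 1268 characters left out ...]
  20  35  45  45  40  37  38  48  58
   63  61  50  35  28  28  33  38]
 [117  86  58  46  42  40  35  26  21  24  33  42  42  41  39  40  49  62
   72  73  59  40  28  28  34  39]
 [126  98  67  49  44  42  39  34  29  30  36  43  44  41  39  42  49  60
   70  71  57  38  27  27  32  40]
 [133 108  76  53  44  43  43  40  36  36  39  44  45  43  40  41  45  50
   54  54  45  33  26  27  31  39]
 [139 118  87  60  46  42  42  41  38  37  38  41  45  45  42  40  39  40
   40  38  33  29  27  28  30  37]
 [143 126  97  67  49  43  42  42  41  40  37  39  46  48  46  41  36  36
   35  32  29  28  27  28  30  37]]
(array([582.91229048, 259.06115595, 160.20659936]), np.float64(8.032696459699368))
```

Measurements are consistent:
- Slot centre y≈-240.5, mouth x≈574.5, yaw≈0.
- Gap 35.7 mm (36 expected) and foot 120×97.5.
- Roller ≈(583,259).
- Spatula length 189 mm, axis about -32°, grip ≈(488,3).

Planner helper next.

```bash
cat >> h.py <<'E'
def need(p,yaw,s=None):
    """total shift (tool axes, /500) and turn (/90deg) from now to p, tool down, tool z along yaw (deg) or opposite"""
    s=s or read_state(); r=R.from_quat(s['tool_rot']); best=None
    for k in(0,180):
        a=np.radians(yaw+k); z=np.array([np.cos(a),np.sin(a),0]); x=np.array([0,0,-1.]); y=np.cross(z,x)
        T=R.from_matrix(np.c_[x,y,z]); v=(r.inv()*T).as_rotvec()
        if best is None or np.linalg.norm(v)<np.linalg.norm(best[1]): best=(T,v)
    d=np.array(p)-s['eef_pos']
    print('t',s['time'],'pos',s['eef_pos'].round(1),'F',s['force'].round(1),'w',round(s['width'],1),'j7',s['joint_positions'][6].round(2))
    print('world',d.round(1),'turn',(np.degrees(best[1])/90).round(4),'shift now',(r.inv().apply(d)/500).round(4),'shift after turn',(best[0].inv().apply(d)/500).round(4))
E
python3 -c "
from h import *
need([488,3,130],-32)"
```

```text
t 0.1 pos [ 223.3 -583.2  249. ] F [ 0.5 -1.   0.5] w 88.1 j7 -0.22
world [ 264.7  586.2 -119. ] turn [5.885e-01 5.000e-04 9.000e-04] shift now [ 0.2394 -0.905  -0.9137] shift after turn [ 0.238  -1.2747  0.1723]
```

Request:
play_rows(
  targets=[
    {"rx": 0.065},
    {"rx": 0.065},
    {"rx": 0.065},
    {"rx": 0.065},
    {"rx": 0.065},
    {"rx": 0.065},
    {"rx": 0.065},
    {"rx": 0.065},
    {"rx": 0.065},
    {"rx": 0},
  ],
)

```text
$.targets[0]: bad value
```

```bash
python3 -c "
from h import *
need([488,3,130],-32)"
```

```text
t 0.1 pos [ 223.3 -583.2  249. ] F [ 0.5 -1.   0.5] w 88.1 j7 -0.22
world [ 264.7  586.2 -119. ] turn [5.885e-01 5.000e-04 9.000e-04] shift now [ 0.2394 -0.905  -0.9137] shift after turn [ 0.238  -1.2747  0.1723]
```

Rows need all seven numbers.

Request:
play_rows(
  targets=[
    {"tx": 0, "ty": 0, "tz": 0, "rx": 0.065, "ry": 0, "rz": 0, "claw": 88},
    {"tx": 0, "ty": 0, "tz": 0, "rx": 0.065, "ry": 0, "rz": 0, "claw": 88},
    {"tx": 0, "ty": 0, "tz": 0, "rx": 0.065, "ry": 0, "rz": 0, "claw": 88},
    {"tx": 0, "ty": 0, "tz": 0, "rx": 0.065, "ry": 0, "rz": 0, "claw": 88},
    {"tx": 0, "ty": 0, "tz": 0, "rx": 0.065, "ry": 0, "rz": 0, "claw": 88},
    {"tx": 0, "ty": 0, "tz": 0, "rx": 0.065, "ry": 0, "rz": 0, "claw": 88},
    {"tx": 0, "ty": 0, "tz": 0, "rx": 0.065, "ry": 0, "rz": 0, "claw": 88},
    {"tx": 0, "ty": 0, "tz": 0, "rx": 0.065, "ry": 0, "rz": 0, "claw": 88},
    {"tx": 0, "ty": 0, "tz": 0, "rx": 0.065, "ry": 0, "rz": 0, "claw": 88},
    {"tx": 0, "ty": 0, "tz": 0, "rx": 0, "ry": 0, "rz": 0, "claw": 88},
  ],
)

```text
time: 0.93
eef_pos: [221.9, -579.5, 243.9]
tool_rot: [-0.673, 0.205, 0.679, 0.212]
force: [-0.3, -0.0, 0.3]
width: 88.1
```

```bash
python3 -c "
from h import *
need([488,3,130],-32)"
```

```text
t 0.9333 pos [ 221.9 -579.5  243.9] F [-0.3 -0.   0.3] w 88.1 j7 -0.97
world [ 266.1  582.5 -113.9] turn [-0.0251  0.0067  0.0051] shift now [ 0.2399 -1.2606  0.2135] shift after turn [ 0.2278 -1.27    0.166 ]
```

Request:
play_rows(
  targets=[
    {"tx": 0.0, "ty": -0.03, "tz": 0.005, "rx": -0.0025, "ry": 0.0007, "rz": 0.0005, "claw": 88},
    {"tx": 0.005, "ty": -0.06, "tz": 0.008, "rx": -0.0025, "ry": 0.0007, "rz": 0.0005, "claw": 88},
    {"tx": 0.005, "ty": -0.07, "tz": 0.01, "rx": -0.0025, "ry": 0.0007, "rz": 0.0005, "claw": 88},
    {"tx": 0.005, "ty": -0.07, "tz": 0.01, "rx": -0.0025, "ry": 0.0007, "rz": 0.0005, "claw": 88},
    {"tx": 0.005, "ty": -0.07, "tz": 0.01, "rx": -0.0025, "ry": 0.0007, "rz": 0.0005, "claw": 88},
    {"tx": 0.005, "ty": -0.07, "tz": 0.01, "rx": -0.0025, "ry": 0.0007, "rz": 0.0005, "claw": 88},
    {"tx": 0.005, "ty": -0.07, "tz": 0.01, "rx": -0.0025, "ry": 0.0007, "rz": 0.0005, "claw": 88},
    {"tx": 0.005, "ty": -0.07, "tz": 0.01, "rx": -0.0025, "ry": 0.0007, "rz": 0.0005, "claw": 88},
    {"tx": 0.005, "ty": -0.07, "tz": 0.01, "rx": -0.0025, "ry": 0.0007, "rz": 0.0005, "claw": 88},
    {"tx": 0.0, "ty": -0.05, "tz": 0.01, "rx": -0.0025, "ry": 0, "rz": 0, "claw": 88},
  ],
)

```text
time: 1.77
eef_pos: [351.7, -283.6, 220.6]
tool_rot: [-0.681, 0.19, 0.683, 0.186]
force: [0.4, 0.4, 0.5]
width: 87.7
```

```bash
python3 -c "
from h import *
need([488,3,130],-32)"
```

```text
t 1.7667 pos [ 351.7 -283.6  220.6] F [0.4 0.4 0.5] w 87.7 j7 -1.43
world [136.3 286.6 -90.6] turn [ 0.0133  0.0005 -0.0036] shift now [ 0.1777 -0.633   0.0593] shift after turn [ 0.1812 -0.6306  0.0726]
```

Request:
play_rows(
  targets=[
    {"tx": 0.015, "ty": -0.07, "tz": 0.007, "rx": 0.0015, "ry": 0, "rz": 0, "claw": 88},
    {"tx": 0.02, "ty": -0.07, "tz": 0.007, "rx": 0.0015, "ry": 0, "rz": 0, "claw": 88},
    {"tx": 0.02, "ty": -0.07, "tz": 0.007, "rx": 0.0015, "ry": 0, "rz": 0, "claw": 88},
    {"tx": 0.02, "ty": -0.07, "tz": 0.007, "rx": 0.0015, "ry": 0, "rz": 0, "claw": 88},
    {"tx": 0.02, "ty": -0.07, "tz": 0.007, "rx": 0.0015, "ry": 0, "rz": 0, "claw": 88},
    {"tx": 0.02, "ty": -0.07, "tz": 0.007, "rx": 0.0015, "ry": 0, "rz": 0, "claw": 88},
    {"tx": 0.02, "ty": -0.07, "tz": 0.007, "rx": 0.0015, "ry": 0, "rz": 0, "claw": 88},
    {"tx": 0.02, "ty": -0.06, "tz": 0.007, "rx": 0.0015, "ry": 0, "rz": 0, "claw": 88},
    {"tx": 0.01, "ty": -0.03, "tz": 0.004, "rx": 0.0015, "ry": 0, "rz": 0, "claw": 88},
    {"tx": 0.0, "ty": -0.01, "tz": 0.0, "rx": 0, "ry": 0, "rz": 0, "claw": 88},
  ],
)

```text
time: 2.6
eef_pos: [483.3, 6.2, 132.3]
tool_rot: [0.684, -0.181, -0.683, -0.18]
force: [-0.2, -0.5, -0.8]
width: 87.9
```

Run:
```python
from h import *
need([488,3,90],-32)
t=camera('top');s=camera('scene')
print(proj('top',[read_state()['eef_pos']]),proj('scene',[read_state()['eef_pos']]))
a=cv2.resize(t[125:225,230:330],None,fx=4,fy=4,interpolation=cv2.INTER_CUBIC)
b=cv2.resize(s[170:270,190:290],None,fx=4,fy=4,interpolation=cv2.INTER_CUBIC)
cv2.imwrite('pics/d1.png',np.hstack([a,b])[:,:,::-1])
```

```text
t 2.6 pos [483.3   6.2 132.3] F [-0.2 -0.5 -0.8] w 87.9 j7 -1.92
world [  4.7  -3.2 -42.3] turn [ 0.0271 -0.0007 -0.0001] shift now [ 0.0846  0.0008 -0.0112] shift after turn [ 0.0846  0.0004 -0.0113]
[[265.64094376 184.67707574]] [[242.947784   191.06678662]]
```

View pics/d1.png

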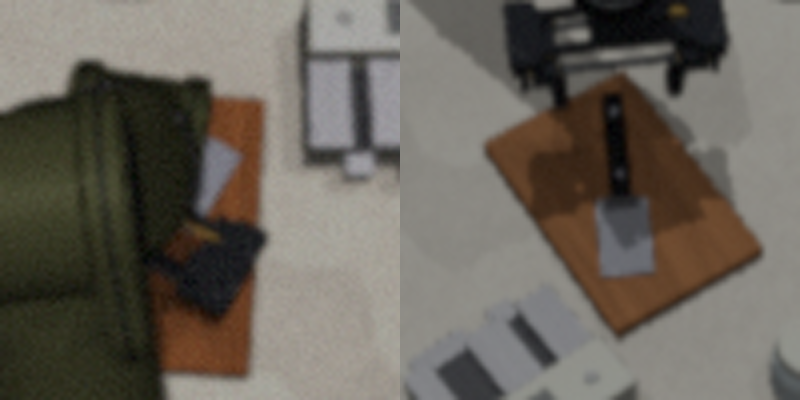

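Fingers straddle the handle (tips at about (560,95)/(675,88) in the right half, handle between them at about 613). Descending.

Request:
play_rows(
  targets=[
    {"tx": 0.01, "ty": 0, "tz": -0.002, "rx": 0.005, "ry": 0, "rz": 0, "claw": 88},
    {"tx": 0.02, "ty": 0, "tz": -0.002, "rx": 0.005, "ry": 0, "rz": 0, "claw": 88},
    {"tx": 0.025, "ty": 0, "tz": -0.002, "rx": 0.005, "ry": 0, "rz": 0, "claw": 88},
    {"tx": 0.03, "ty": 0, "tz": -0.002, "rx": 0.005, "ry": 0, "rz": 0, "claw": 88},
    {"tx": 0.03, "ty": 0, "tz": -0.002, "rx": 0.005, "ry": 0, "rz": 0, "claw": 88},
    {"tx": 0.03, "ty": 0, "tz": 0, "rx": 0, "ry": 0, "rz": 0, "claw": 88},
    {"tx": 0.02, "ty": 0, "tz": 0, "rx": 0, "ry": 0, "rz": 0, "claw": 88},
    {"tx": 0.01, "ty": 0, "tz": 0, "rx": 0, "ry": 0, "rz": 0, "claw": 88},
    {"tx": 0, "ty": 0, "tz": 0, "rx": 0, "ry": 0, "rz": 0, "claw": 88},
    {"tx": 0, "ty": 0, "tz": 0, "rx": 0, "ry": 0, "rz": 0, "claw": 88},
  ],
)

```text
time: 3.53
eef_pos: [484.6, -19.2, 41.8]
tool_rot: [0.679, -0.208, -0.675, -0.201]
force: [0.5, -0.5, 0.6]
width: 88.3
```

```bash
python3 -c "
from h import *
need([488,3,33.5],-32)"
```

```text
t 3.5333 pos [484.6 -19.2  41.8] F [ 0.5 -0.5  0.6] w 88.3 j7 -1.91
world [ 3.4 22.2 -8.3] turn [-0.0181 -0.0053 -0.005 ] shift now [ 0.0162 -0.0408  0.019 ] shift after turn [ 0.0167 -0.0412  0.0177]
```

Request:
play_rows(
  targets=[
    {"tx": 0, "ty": -0.01, "tz": 0.004, "rx": -0.004, "ry": -0.001, "rz": -0.001, "claw": 88},
    {"tx": 0, "ty": -0.01, "tz": 0.004, "rx": -0.004, "ry": -0.001, "rz": -0.001, "claw": 88},
    {"tx": 0, "ty": -0.01, "tz": 0.004, "rx": -0.004, "ry": -0.001, "rz": -0.001, "claw": 88},
    {"tx": 0, "ty": -0.01, "tz": 0.004, "rx": -0.004, "ry": -0.001, "rz": -0.001, "claw": 88},
    {"tx": 0, "ty": 0, "tz": 0, "rx": 0, "ry": 0, "rz": 0, "claw": 88},
    {"tx": 0, "ty": 0, "tz": 0, "rx": 0, "ry": 0, "rz": 0, "claw": 88},
    {"tx": 0, "ty": 0, "tz": 0, "rx": 0, "ry": 0, "rz": 0, "claw": 88},
    {"tx": 0, "ty": 0, "tz": 0, "rx": 0, "ry": 0, "rz": 0, "claw": 88},
    {"tx": 0, "ty": 0, "tz": 0, "rx": 0, "ry": 0, "rz": 0, "claw": 88},
    {"tx": 0, "ty": 0, "tz": 0, "rx": 0, "ry": 0, "rz": 0, "claw": 88},
  ],
)

```text
time: 4.37
eef_pos: [490.8, 4.4, 44.5]
tool_rot: [0.682, -0.195, -0.678, -0.195]
force: [-1.0, 0.1, -1.1]
width: 87.4
```

```bash
python3 -c "
from h import *
need([488,3,33.5],-32);print(read_state()['dq'].round(3))"
```

```text
t 4.3667 pos [490.8   4.4  44.5] F [-1.   0.1 -1.1] w 87.4 j7 -1.91
world [ -2.8  -1.4 -11. ] turn [ 0.     -0.0036  0.0012] shift now [0.022  0.0054 0.0034] shift after turn [0.022  0.0053 0.0033]
[ 0.001 -0.     0.002  0.001 -0.001  0.001 -0.002]
```

Request:
play_rows(
  targets=[
    {"tx": 0.005, "ty": 0.001, "tz": 0.001, "rx": 0, "ry": -0.001, "rz": 0, "claw": 88},
    {"tx": 0.005, "ty": 0.001, "tz": 0.001, "rx": 0, "ry": -0.001, "rz": 0, "claw": 88},
    {"tx": 0.005, "ty": 0.001, "tz": 0, "rx": 0, "ry": -0.001, "rz": 0, "claw": 88},
    {"tx": 0.005, "ty": 0.001, "tz": 0, "rx": 0, "ry": 0, "rz": 0, "claw": 88},
    {"tx": 0, "ty": 0, "tz": 0, "rx": 0, "ry": 0, "rz": 0, "claw": 88},
    {"tx": 0, "ty": 0, "tz": 0, "rx": 0, "ry": 0, "rz": 0, "claw": 88},
    {"tx": 0, "ty": 0, "tz": 0, "rx": 0, "ry": 0, "rz": 0, "claw": 88},
    {"tx": 0, "ty": 0, "tz": 0, "rx": 0, "ry": 0, "rz": 0, "claw": 88},
    {"tx": 0, "ty": 0, "tz": 0, "rx": 0, "ry": 0, "rz": 0, "claw": 88},
    {"tx": 0, "ty": 0, "tz": 0, "rx": 0, "ry": 0, "rz": 0, "claw": 88},
  ],
)

```text
time: 5.2
eef_pos: [488.3, 2.1, 33.0]
tool_rot: [0.68, -0.195, -0.68, -0.196]
force: [0.2, -0.0, -0.5]
width: 88.1
```

```bash
python3 -c "
from h import *
need([488,3,33.5],-32)"
```

```text
t 5.2 pos [488.3   2.1  33. ] F [ 0.2 -0.  -0.5] w 88.1 j7 -1.91
world [-0.3  0.9  0.5] turn [-0.001   0.0001  0.0005] shift now [-0.0011 -0.0011  0.0015] shift after turn [-0.0011 -0.0011  0.0015]
```

Tips at z≈22, 2 mm above the board. Closing.

Request:
play_rows(
  targets=[
    {"tx": 0, "ty": 0, "tz": 0, "rx": 0, "ry": 0, "rz": 0, "claw": 10},
    {"tx": 0, "ty": 0, "tz": 0, "rx": 0, "ry": 0, "rz": 0, "claw": 10},
    {"tx": 0, "ty": 0, "tz": 0, "rx": 0, "ry": 0, "rz": 0, "claw": 10},
    {"tx": 0, "ty": 0, "tz": 0, "rx": 0, "ry": 0, "rz": 0, "claw": 10},
    {"tx": 0, "ty": 0, "tz": 0, "rx": 0, "ry": 0, "rz": 0, "claw": 10},
    {"tx": 0, "ty": 0, "tz": 0, "rx": 0, "ry": 0, "rz": 0, "claw": 10},
    {"tx": 0, "ty": 0, "tz": 0, "rx": 0, "ry": 0, "rz": 0, "claw": 10},
    {"tx": 0, "ty": 0, "tz": 0, "rx": 0, "ry": 0, "rz": 0, "claw": 10},
    {"tx": 0, "ty": 0, "tz": 0, "rx": 0, "ry": 0, "rz": 0, "claw": 10},
    {"tx": 0, "ty": 0, "tz": 0, "rx": 0, "ry": 0, "rz": 0, "claw": 10},
  ],
)

```text
time: 6.03
eef_pos: [488.6, 2.3, 33.3]
tool_rot: [0.68, -0.195, -0.679, -0.196]
force: [0.4, -0.3, -0.1]
width: 23.4
```

```bash
python3 -c "
from h import *
need([488,3,90],-32)"
```

```text
t 6.0333 pos [488.6   2.3  33.3] F [ 0.4 -0.3 -0.1] w 23.4 j7 -1.91
world [-0.6  0.7 56.7] turn [-0.0008 -0.0002  0.0008] shift now [-0.1135 -0.0007  0.0016] shift after turn [-0.1135 -0.0006  0.0017]
```

Request:
play_rows(
  targets=[
    {"tx": 0, "ty": 0, "tz": 0, "rx": 0, "ry": 0, "rz": 0, "claw": 10},
    {"tx": 0, "ty": 0, "tz": 0, "rx": 0, "ry": 0, "rz": 0, "claw": 10},
    {"tx": 0, "ty": 0, "tz": 0, "rx": 0, "ry": 0, "rz": 0, "claw": 10},
    {"tx": 0, "ty": 0, "tz": 0, "rx": 0, "ry": 0, "rz": 0, "claw": 10},
    {"tx": -0.01, "ty": 0, "tz": 0, "rx": 0, "ry": 0, "rz": 0, "claw": 10},
    {"tx": -0.02, "ty": 0, "tz": 0, "rx": 0, "ry": 0, "rz": 0, "claw": 10},
    {"tx": -0.02, "ty": 0, "tz": 0, "rx": 0, "ry": 0, "rz": 0, "claw": 10},
    {"tx": -0.02, "ty": 0, "tz": 0, "rx": 0, "ry": 0, "rz": 0, "claw": 10},
    {"tx": 0, "ty": 0, "tz": 0, "rx": 0, "ry": 0, "rz": 0, "claw": 10},
    {"tx": 0, "ty": 0, "tz": 0, "rx": 0, "ry": 0, "rz": 0, "claw": 10},
  ],
)

```text
time: 6.87
eef_pos: [487.7, 2.4, 72.2]
tool_rot: [-0.679, 0.195, 0.68, 0.196]
force: [-0.4, 0.3, -2.3]
width: 20.1
```

Run:
```python
from h import *
need([410,-240.5,95],0)
s=camera('scene');t=camera('top')
a=cv2.resize(t[125:225,230:330],None,fx=4,fy=4,interpolation=cv2.INTER_CUBIC)
b=cv2.resize(s[160:260,190:290],None,fx=4,fy=4,interpolation=cv2.INTER_CUBIC)
cv2.imwrite('pics/d2.png',np.hstack([a,b])[:,:,::-1])
```

```text
t 6.8667 pos [487.7   2.4  72.2] F [-0.4  0.3 -2.3] w 20.1 j7 -1.92
world [ -77.7 -242.9   22.8] turn [-0.3563  0.0006  0.0007] shift now [-0.0462  0.4941 -0.1263] shift after turn [-0.0457  0.4858  0.1553]
```

View pics/d2.png

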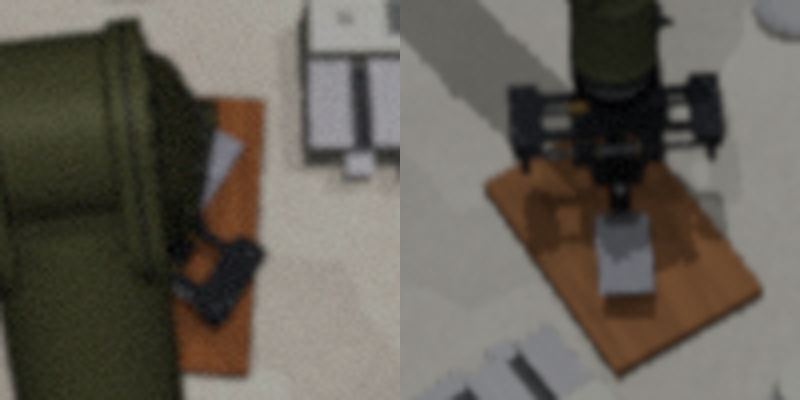

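Spatula is held and level in both views, blade tip at about (627,295) in the right half. Turning to yaw 0 while rising.

Request:
play_rows(
  targets=[
    {"tx": -0.005, "ty": 0, "tz": 0, "rx": -0.025, "ry": 0, "rz": 0, "claw": 10},
    {"tx": -0.01, "ty": 0, "tz": 0, "rx": -0.04, "ry": 0, "rz": 0, "claw": 10},
    {"tx": -0.01, "ty": 0, "tz": 0, "rx": -0.05, "ry": 0, "rz": 0, "claw": 10},
    {"tx": -0.01, "ty": 0, "tz": 0, "rx": -0.055, "ry": 0, "rz": 0, "claw": 10},
    {"tx": -0.005, "ty": 0, "tz": 0, "rx": -0.055, "ry": 0, "rz": 0, "claw": 10},
    {"tx": -0.003, "ty": 0, "tz": 0, "rx": -0.05, "ry": 0, "rz": 0, "claw": 10},
    {"tx": 0, "ty": 0, "tz": 0, "rx": -0.04, "ry": 0, "rz": 0, "claw": 10},
    {"tx": 0, "ty": 0, "tz": 0, "rx": -0.02, "ry": 0, "rz": 0, "claw": 10},
    {"tx": 0, "ty": 0, "tz": 0, "rx": 0, "ry": 0, "rz": 0, "claw": 10},
    {"tx": 0, "ty": 0, "tz": 0, "rx": 0, "ry": 0, "rz": 0, "claw": 10},
  ],
)

```text
time: 7.8
eef_pos: [485.0, 1.9, 91.8]
tool_rot: [-0.704, -0.002, 0.71, -0.002]
force: [-0.4, 0.3, -0.7]
width: 19.6
```

```bash
python3 -c "
from h import *
need([405,-240.5,95],0)"
```

```text
t 7.8 pos [485.    1.9  91.8] F [-0.4  0.3 -0.7] w 19.6 j7 -1.62
world [ -80.  -242.4    3.2] turn [0.0044 0.0055 0.0001] shift now [-0.0051  0.4836  0.1633] shift after turn [-0.0064  0.4847  0.1599]
```

Request:
play_rows(
  targets=[
    {"tx": 0, "ty": 0.01, "tz": 0.02, "rx": 0, "ry": 0, "rz": 0, "claw": 10},
    {"tx": 0, "ty": 0.03, "tz": 0.035, "rx": 0, "ry": 0.001, "rz": 0, "claw": 10},
    {"tx": 0, "ty": 0.045, "tz": 0.035, "rx": 0, "ry": 0.001, "rz": 0, "claw": 10},
    {"tx": 0, "ty": 0.055, "tz": 0.03, "rx": 0, "ry": 0.001, "rz": 0, "claw": 10},
    {"tx": 0, "ty": 0.06, "tz": 0.02, "rx": 0, "ry": 0.001, "rz": 0, "claw": 10},
    {"tx": 0, "ty": 0.06, "tz": 0.01, "rx": 0, "ry": 0.001, "rz": 0, "claw": 10},
    {"tx": 0, "ty": 0.06, "tz": 0.005, "rx": 0, "ry": 0, "rz": 0, "claw": 10},
    {"tx": 0, "ty": 0.06, "tz": 0, "rx": 0, "ry": 0, "rz": 0, "claw": 10},
    {"tx": 0, "ty": 0.05, "tz": 0, "rx": 0, "ry": 0, "rz": 0, "claw": 10},
    {"tx": 0, "ty": 0.03, "tz": 0, "rx": 0, "ry": 0, "rz": 0, "claw": 10},
  ],
)

```text
time: 8.63
eef_pos: [407.1, -231.8, 89.1]
tool_rot: [-0.707, -0.006, 0.708, -0.002]
force: [0.5, 0.1, -1.2]
width: 19.8
```

Request:
play_rows(
  targets=[
    {"tx": 0, "ty": 0.01, "tz": 0, "rx": 0, "ry": 0, "rz": 0, "claw": 10},
    {"tx": 0, "ty": 0, "tz": 0, "rx": 0, "ry": 0, "rz": 0, "claw": 10},
    {"tx": 0, "ty": 0, "tz": 0, "rx": 0, "ry": 0, "rz": 0, "claw": 10},
    {"tx": 0, "ty": 0, "tz": 0, "rx": 0, "ry": 0, "rz": 0, "claw": 10},
    {"tx": 0, "ty": 0, "tz": 0, "rx": 0, "ry": 0, "rz": 0, "claw": 10},
    {"tx": 0, "ty": 0, "tz": 0, "rx": 0, "ry": 0, "rz": 0, "claw": 10},
    {"tx": 0, "ty": 0, "tz": 0, "rx": 0, "ry": 0, "rz": 0, "claw": 10},
    {"tx": 0, "ty": 0, "tz": 0, "rx": 0, "ry": 0, "rz": 0, "claw": 10},
    {"tx": 0, "ty": 0, "tz": 0, "rx": 0, "ry": 0, "rz": 0, "claw": 10},
    {"tx": 0, "ty": 0, "tz": 0, "rx": 0, "ry": 0, "rz": 0, "claw": 10},
  ],
)

```text
time: 9.47
eef_pos: [407.2, -233.8, 88.6]
tool_rot: [-0.706, -0.007, 0.708, -0.002]
force: [0.3, -0.1, -0.2]
width: 20.0
```

```bash
python3 -c "
from h import *
need([405,-240.5,62.5],0)"
```

```text
t 9.4667 pos [ 407.2 -233.8   88.6] F [ 0.3 -0.1 -0.2] w 20.0 j7 -1.31
world [ -2.2  -6.7 -26.1] turn [0.008  0.0021 0.0043] shift now [0.0521 0.0137 0.0044] shift after turn [0.0522 0.0134 0.0044]
```

Request:
play_rows(
  targets=[
    {"tx": 0.01, "ty": 0.004, "tz": 0.001, "rx": 0.002, "ry": 0, "rz": 0.001, "claw": 10},
    {"tx": 0.012, "ty": 0.004, "tz": 0.001, "rx": 0.002, "ry": 0.001, "rz": 0.001, "claw": 10},
    {"tx": 0.012, "ty": 0.003, "tz": 0.001, "rx": 0.002, "ry": 0.001, "rz": 0.001, "claw": 10},
    {"tx": 0.01, "ty": 0.002, "tz": 0.001, "rx": 0.002, "ry": 0, "rz": 0.001, "claw": 10},
    {"tx": 0.005, "ty": 0, "tz": 0, "rx": 0, "ry": 0, "rz": 0, "claw": 10},
    {"tx": 0, "ty": 0, "tz": 0, "rx": 0, "ry": 0, "rz": 0, "claw": 10},
    {"tx": 0, "ty": 0, "tz": 0, "rx": 0, "ry": 0, "rz": 0, "claw": 10},
    {"tx": 0, "ty": 0, "tz": 0, "rx": 0, "ry": 0, "rz": 0, "claw": 10},
    {"tx": 0, "ty": 0, "tz": 0, "rx": 0, "ry": 0, "rz": 0, "claw": 10},
    {"tx": 0, "ty": 0, "tz": 0, "rx": 0, "ry": 0, "rz": 0, "claw": 10},
  ],
)

```text
time: 10.3
eef_pos: [404.6, -241.1, 60.6]
tool_rot: [-0.707, 0.001, 0.707, 0.001]
force: [1.0, -0.0, -2.0]
width: 19.8
```

Run:
```python
from h import *
need([405,-240.5,62.5],0)
s=camera('scene');t=camera('top')
a=cv2.resize(t[130:210,290:370],None,fx=5,fy=5,interpolation=cv2.INTER_CUBIC)
b=cv2.resize(s[210:290,150:230],None,fx=5,fy=5,interpolation=cv2.INTER_CUBIC)
cv2.imwrite('pics/d3.png',np.hstack([a,b])[:,:,::-1]);cv2.imwrite('pics/t3.png',t[:,:,::-1]);cv2.imwrite('pics/s3.png',s[:,:,::-1])
```

```text
t 10.3 pos [ 404.6 -241.1   60.6] F [ 1. -0. -2.] w 19.8 j7 -1.32
world [0.4 0.6 1.9] turn [-0.0013  0.0006  0.    ] shift now [-0.0037 -0.0012 -0.0008] shift after turn [-0.0037 -0.0012 -0.0008]
```

View pics/d3.png

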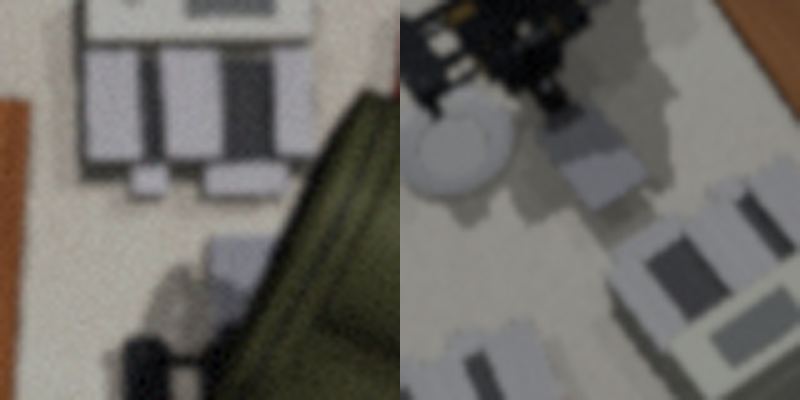

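Run:
```python
from h import *
T=np.array([[210.5/5-.5+290,238.5/5-.5+130]]);L=np.array([[203.5/5-.5+290,195.5/5-.5+130]])
S=np.array([[248.5/5-.5+150,172.5/5-.5+210],[197.5/5-.5+150,208.5/5-.5+210]])
print(two(S[:1],T)); print('top z52',onplane('top',T,52),'lip corner',onplane('top',L,45)); print('scene',onplane('scene',S,52), onplane('scene',S,47))
# left edge of blade subpixel: columns 325..338 rows 180..186 ; lip rows 164..168
g=cv2.GaussianBlur(cv2.imread('pics/t3.png',0),(0,0),.7).astype(float);G=np.abs(np.gradient(g,axis=1))
for r in list(range(164,169))+list(range(178,186)): print(r,g[r,324:340].astype(int))
```

```text
(array([ 524.32295814, -216.29166659,   47.72342658]), np.float64(3.1877826416157693))
top z52 [[ 524.07027452 -214.26768029   52.        ]] lip corner [[ 554.9674062 -211.4804389   45.       ]]
scene [[ 525.82971855 -218.69318429   52.        ]
 [ 528.23024817 -262.21512315   52.        ]] [[ 523.21845806 -217.54488148   47.        ]
 [ 525.62740455 -261.21941939   47.        ]]
164 [ 79  63  59  58  58  61  80 110 132 141 142 144 145 147 148 149]
165 [ 94  81  76  73  70  70  87 118 141 149 149 151 152 152 152 153]
166 [113 105 102  99  93  85  95 121 142 150 150 151 152 151 152 153]
167 [130 125 125 123 115 101 100 120 138 145 145 145 146 145 146 146]
168 [140 137 138 137 129 111 102 111 124 128 128 127 127 128 128 126]
178 [162 162 161 162 162 157 144 131 125 128 130 130 129 128 128 129]
179 [162 162 160 161 161 153 135 119 117 122 125 125 124 124 124 124]
180 [163 161 160 160 158 148 128 113 113 120 124 124 122 123 123 123]
181 [161 156 154 153 151 142 122 109 110 120 124 124 122 123 123 122]
182 [151 143 138 138 139 133 116 105 109 120 125 124 122 123 123 123]
183 [134 124 118 120 125 122 110 101 109 120 124 124 122 123 124 125]
184 [118 109 103 105 115 115 104  95 101 113 118 119 120 122 124 124]
185 [108 101  95  96 104 106  97  88  90  99 104 109 114 119 122 121]
```

The blade lines up with the wide slot: left corner y≈-217 and right ≈-261.5, so centre ≈-240, with the lip's left edge at -212. Nudging up 2 mm and advancing over the lip.

Request:
play_rows(
  targets=[
    {"tx": -0.002, "ty": -0.001, "tz": -0.005, "rx": -0.001, "ry": 0, "rz": 0, "claw": 10},
    {"tx": -0.002, "ty": 0, "tz": -0.015, "rx": 0, "ry": 0, "rz": 0, "claw": 10},
    {"tx": 0, "ty": 0, "tz": -0.02, "rx": 0, "ry": 0, "rz": 0, "claw": 10},
    {"tx": 0, "ty": 0, "tz": -0.02, "rx": 0, "ry": 0, "rz": 0, "claw": 10},
    {"tx": 0, "ty": 0, "tz": -0.015, "rx": 0, "ry": 0, "rz": 0, "claw": 10},
    {"tx": 0, "ty": 0, "tz": -0.005, "rx": 0, "ry": 0, "rz": 0, "claw": 10},
    {"tx": 0, "ty": 0, "tz": 0, "rx": 0, "ry": 0, "rz": 0, "claw": 10},
    {"tx": 0, "ty": 0, "tz": 0, "rx": 0, "ry": 0, "rz": 0, "claw": 10},
    {"tx": 0, "ty": 0, "tz": 0, "rx": 0, "ry": 0, "rz": 0, "claw": 10},
    {"tx": 0, "ty": 0, "tz": 0, "rx": 0, "ry": 0, "rz": 0, "claw": 10},
  ],
)

```text
time: 11.23
eef_pos: [450.6, -240.1, 63.7]
tool_rot: [0.708, 0.0, -0.706, 0.0]
force: [-0.4, 0.0, -1.4]
width: 19.8
```

Run:
```python
from h import *
need([524.5,-240.5,62.5],0)
```

```text
t 11.2333 pos [ 450.6 -240.1   63.7] F [-0.4  0.  -1.4] w 19.8 j7 -1.33
world [73.9 -0.4 -1.2] turn [ 0.0005 -0.0013 -0.0002] shift now [ 0.0026  0.0008 -0.1478] shift after turn [ 0.0023  0.0007 -0.1478]
```

Request:
play_rows(
  targets=[
    {"tx": 0.002, "ty": 0.001, "tz": -0.005, "rx": 0, "ry": -0.001, "rz": 0, "claw": 10},
    {"tx": 0, "ty": 0, "tz": -0.01, "rx": 0, "ry": 0, "rz": 0, "claw": 10},
    {"tx": 0, "ty": 0, "tz": -0.015, "rx": 0, "ry": 0, "rz": 0, "claw": 10},
    {"tx": 0, "ty": 0, "tz": -0.015, "rx": 0, "ry": 0, "rz": 0, "claw": 10},
    {"tx": 0, "ty": 0, "tz": -0.01, "rx": 0, "ry": 0, "rz": 0, "claw": 10},
    {"tx": 0, "ty": 0, "tz": -0.005, "rx": 0, "ry": 0, "rz": 0, "claw": 10},
    {"tx": 0, "ty": 0, "tz": 0, "rx": 0, "ry": 0, "rz": 0, "claw": 10},
    {"tx": 0, "ty": 0, "tz": 0, "rx": 0, "ry": 0, "rz": 0, "claw": 10},
    {"tx": 0, "ty": 0, "tz": 0, "rx": 0, "ry": 0, "rz": 0, "claw": 10},
    {"tx": 0, "ty": 0, "tz": 0, "rx": 0, "ry": 0, "rz": 0, "claw": 10},
  ],
)

```text
time: 12.07
eef_pos: [482.9, -240.5, 62.2]
tool_rot: [-0.707, -0.0, 0.708, -0.0]
force: [-0.4, -0.5, -2.1]
width: 19.4
```

Run:
```python
from h import *
need([524.5,-240.5,62],0)
```

```text
t 12.0667 pos [ 482.9 -240.5   62.2] F [-0.4 -0.5 -2.1] w 19.4 j7 -1.34
world [41.6  0.  -0.2] turn [0.0002 0.0008 0.0002] shift now [ 0.0003 -0.0001 -0.0832] shift after turn [ 0.0004 -0.0001 -0.0832]
```

Request:
play_rows(
  targets=[
    {"tx": 0, "ty": 0, "tz": -0.005, "rx": 0, "ry": 0, "rz": 0, "claw": 10},
    {"tx": 0, "ty": 0, "tz": -0.01, "rx": 0, "ry": 0, "rz": 0, "claw": 10},
    {"tx": 0, "ty": 0, "tz": -0.015, "rx": 0, "ry": 0, "rz": 0, "claw": 10},
    {"tx": 0, "ty": 0, "tz": -0.015, "rx": 0, "ry": 0, "rz": 0, "claw": 10},
    {"tx": 0, "ty": 0, "tz": -0.01, "rx": 0, "ry": 0, "rz": 0, "claw": 10},
    {"tx": 0, "ty": 0, "tz": -0.005, "rx": 0, "ry": 0, "rz": 0, "claw": 10},
    {"tx": 0, "ty": 0, "tz": 0, "rx": 0, "ry": 0, "rz": 0, "claw": 10},
    {"tx": 0, "ty": 0, "tz": 0, "rx": 0, "ry": 0, "rz": 0, "claw": 10},
    {"tx": 0, "ty": 0, "tz": 0, "rx": 0, "ry": 0, "rz": 0, "claw": 10},
    {"tx": 0, "ty": 0, "tz": 0, "rx": 0, "ry": 0, "rz": 0, "claw": 10},
  ],
)

```text
time: 12.9
eef_pos: [515.9, -240.4, 62.0]
tool_rot: [-0.706, -0.0, 0.708, 0.0]
force: [-0.5, 0.5, -2.5]
width: 19.7
```

Run:
```python
from h import *
need([524.5,-240.5,60],0)
```

```text
t 12.9 pos [ 515.9 -240.4   62. ] F [-0.5  0.5 -2.5] w 19.7 j7 -1.35
world [ 8.6 -0.1 -2. ] turn [0.0001 0.0012 0.0003] shift now [ 0.0039  0.0002 -0.0172] shift after turn [ 0.004   0.0002 -0.0172]
```

Request:
play_rows(
  targets=[
    {"tx": 0.002, "ty": 0, "tz": -0.002, "rx": 0, "ry": 0, "rz": 0, "claw": 10},
    {"tx": 0.002, "ty": 0, "tz": -0.003, "rx": 0, "ry": 0, "rz": 0, "claw": 10},
    {"tx": 0.001, "ty": 0, "tz": -0.003, "rx": 0, "ry": 0, "rz": 0, "claw": 10},
    {"tx": 0, "ty": 0, "tz": -0.003, "rx": 0, "ry": 0, "rz": 0, "claw": 10},
    {"tx": 0, "ty": 0, "tz": -0.003, "rx": 0, "ry": 0, "rz": 0, "claw": 10},
    {"tx": 0, "ty": 0, "tz": -0.002, "rx": 0, "ry": 0, "rz": 0, "claw": 10},
    {"tx": 0, "ty": 0, "tz": -0.002, "rx": 0, "ry": 0, "rz": 0, "claw": 10},
    {"tx": 0, "ty": 0, "tz": -0.002, "rx": 0, "ry": 0, "rz": 0, "claw": 10},
    {"tx": 0, "ty": 0, "tz": -0.002, "rx": 0, "ry": 0, "rz": 0, "claw": 10},
    {"tx": 0, "ty": 0, "tz": -0.002, "rx": 0, "ry": 0, "rz": 0, "claw": 10},
  ],
)

```text
time: 13.73
eef_pos: [527.7, -240.6, 59.1]
tool_rot: [-0.706, -0.0, 0.708, 0.0]
force: [-0.1, -0.3, -1.8]
width: 19.7
```

Run:
```python
from h import *
need([524.5,-240.5,60],0)
```

```text
t 13.7333 pos [ 527.7 -240.6   59.1] F [-0.1 -0.3 -1.8] w 19.7 j7 -1.35
world [-3.2  0.1  0.9] turn [-0.0004  0.0024  0.0004] shift now [-0.0018 -0.0003  0.0064] shift after turn [-0.0018 -0.0003  0.0064]
```

Request:
play_rows(
  targets=[
    {"tx": 0, "ty": 0, "tz": -0.002, "rx": 0, "ry": 0.001, "rz": 0, "claw": 10},
    {"tx": 0, "ty": 0, "tz": -0.002, "rx": 0, "ry": 0.001, "rz": 0, "claw": 10},
    {"tx": 0, "ty": 0, "tz": -0.002, "rx": 0, "ry": 0, "rz": 0, "claw": 10},
    {"tx": 0, "ty": 0, "tz": -0.002, "rx": 0, "ry": 0, "rz": 0, "claw": 10},
    {"tx": 0, "ty": 0, "tz": -0.002, "rx": 0, "ry": 0, "rz": 0, "claw": 10},
    {"tx": 0, "ty": 0, "tz": -0.002, "rx": 0, "ry": 0, "rz": 0, "claw": 10},
    {"tx": 0, "ty": 0, "tz": -0.002, "rx": 0, "ry": 0, "rz": 0, "claw": 10},
    {"tx": 0, "ty": 0, "tz": -0.002, "rx": 0, "ry": 0, "rz": 0, "claw": 10},
    {"tx": 0, "ty": 0, "tz": -0.002, "rx": 0, "ry": 0, "rz": 0, "claw": 10},
    {"tx": 0, "ty": 0, "tz": -0.002, "rx": 0, "ry": 0, "rz": 0, "claw": 10},
  ],
)

```text
time: 14.57
eef_pos: [529.1, -240.7, 58.7]
tool_rot: [-0.701, -0.0, 0.714, 0.002]
force: [-5.1, 0.9, 2.4]
width: 19.9
```

Run:
```python
from h import *
need([524.5,-240.5,60],0)
```

```text
t 14.5667 pos [ 529.1 -240.7   58.7] F [-5.1  0.9  2.4] w 19.9 j7 -1.35
world [-4.6  0.2  1.3] turn [-0.0014  0.0117  0.0015] shift now [-0.0025 -0.0005  0.0093] shift after turn [-0.0026 -0.0005  0.0093]
```

Blade has met the end wall (x stalled at 529, Fx -5 N, Fz up: floor touched). I'll level the 1° pitch, then open.

Request:
play_rows(
  targets=[
    {"tx": 0, "ty": 0, "tz": 0, "rx": 0, "ry": 0.006, "rz": 0, "claw": 10},
    {"tx": 0, "ty": 0, "tz": -0.001, "rx": 0, "ry": 0.006, "rz": 0, "claw": 10},
    {"tx": 0, "ty": 0, "tz": -0.001, "rx": 0, "ry": 0, "rz": 0, "claw": 10},
    {"tx": 0, "ty": 0, "tz": 0, "rx": 0, "ry": 0, "rz": 0, "claw": 10},
    {"tx": 0, "ty": 0, "tz": 0, "rx": 0, "ry": 0, "rz": 0, "claw": 40},
    {"tx": 0, "ty": 0, "tz": 0, "rx": 0, "ry": 0, "rz": 0, "claw": 60},
    {"tx": 0, "ty": 0, "tz": 0, "rx": 0, "ry": 0, "rz": 0, "claw": 60},
    {"tx": 0, "ty": 0, "tz": 0, "rx": 0, "ry": 0, "rz": 0, "claw": 60},
    {"tx": 0, "ty": 0, "tz": 0, "rx": 0, "ry": 0, "rz": 0, "claw": 60},
    {"tx": 0, "ty": 0, "tz": 0, "rx": 0, "ry": 0, "rz": 0, "claw": 60},
  ],
)

```text
time: 15.4
eef_pos: [537.3, -241.0, 60.1]
tool_rot: [0.712, -0.0, -0.702, -0.001]
force: [-0.2, 0.1, -0.5]
width: 57.6
```

Run:
```python
from h import *
need([528,-240.5,60],0)
```

```text
t 15.4 pos [ 537.3 -241.    60.1] F [-0.2  0.1 -0.5] w 57.6 j7 -1.35
world [-9.3  0.5 -0.1] turn [-0.0009 -0.0097  0.0003] shift now [-0.0001 -0.0011  0.0186] shift after turn [ 0.0002 -0.0011  0.0186]
```

Request:
play_rows(
  targets=[
    {"tx": 0, "ty": 0, "tz": 0, "rx": 0, "ry": -0.003, "rz": 0, "claw": 70},
    {"tx": -0.01, "ty": 0, "tz": 0, "rx": 0, "ry": -0.003, "rz": 0, "claw": 70},
    {"tx": -0.025, "ty": 0, "tz": 0, "rx": 0, "ry": -0.003, "rz": 0, "claw": 70},
    {"tx": -0.04, "ty": 0, "tz": 0.01, "rx": 0, "ry": 0, "rz": 0, "claw": 70},
    {"tx": -0.05, "ty": 0, "tz": 0.03, "rx": 0, "ry": 0, "rz": 0, "claw": 70},
    {"tx": -0.05, "ty": 0, "tz": 0.05, "rx": 0, "ry": 0, "rz": 0, "claw": 70},
    {"tx": -0.04, "ty": -0.01, "tz": 0.05, "rx": 0, "ry": 0, "rz": 0, "claw": 70},
    {"tx": -0.03, "ty": -0.03, "tz": 0.03, "rx": 0, "ry": 0, "rz": 0, "claw": 70},
    {"tx": -0.01, "ty": -0.04, "tz": 0.01, "rx": 0, "ry": 0, "rz": 0, "claw": 70},
    {"tx": 0, "ty": -0.04, "tz": 0, "rx": 0, "ry": 0, "rz": 0, "claw": 70},
  ],
)

```text
time: 16.23
eef_pos: [444.4, -184.2, 194.7]
tool_rot: [0.708, -0.005, -0.706, -0.002]
force: [-0.7, -0.1, -0.5]
width: 70.0
```

Run:
```python
from h import *
need([590,150,280],17.6)
s=camera('scene');t=camera('top')
a=cv2.resize(t[120:200,300:380],None,fx=5,fy=5,interpolation=cv2.INTER_CUBIC)
b=cv2.resize(s[220:300,170:250],None,fx=5,fy=5,interpolation=cv2.INTER_CUBIC)
cv2.imwrite('pics/d4.png',np.hstack([a,b])[:,:,::-1])
```

```text
t 16.2333 pos [ 444.4 -184.2  194.7] F [-0.7 -0.1 -0.5] w 70.0 j7 -1.4
world [145.6 334.2  85.3] turn [-0.2017 -0.0012 -0.0025] shift now [-0.1723 -0.6706 -0.2853] shift after turn [-0.1706 -0.5491 -0.4798]
```

View pics/d4.png

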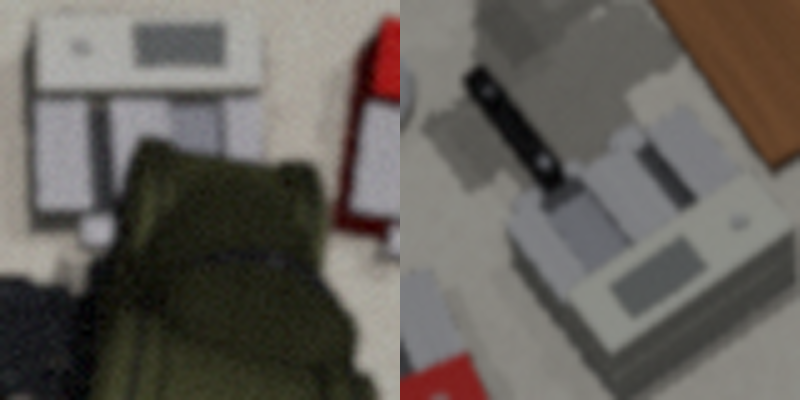

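The blade lies flat in the wide slot with the handle outside; handle's rear end is at crop (477,72), and the blade fills the slot up to the back block. I'll check the depth numerically.

Run:
```python
from h import *
c=lambda u,v:[[170+(u+.5)/5-.5,220+(v+.5)/5-.5]]
for n,u,v,z in(('handle rear top',477-400,67,67),('handle front top',561-400,186,67),('handle front, base',563-400,196,49),('rail front right',508-400,203,65),('rail front narrow-left',690-400,102,65),('panel front r',570-400,285,85)):
    print(n,onplane('scene',c(u,v),z)[0].round(1))
```

```text
handle rear top [ 467.  -237.7   67. ]
handle front top [ 580.2 -242.2   67. ]
handle front, base [ 578.6 -241.4   49. ]
rail front right [ 568.3 -277.3   65. ]
rail front narrow-left [ 578.9 -134.5   65. ]
panel front r [ 652.6 -281.    85. ]
```

Depth is consistent with home at the wall, within the scene view's bias. I'll recheck from the top view once the arm is clear. Closing the gripper, rising and turning.

Request:
play_rows(
  targets=[
    {"tx": -0.01, "ty": -0.02, "tz": 0, "rx": -0.01, "ry": 0, "rz": 0, "claw": 0},
    {"tx": -0.02, "ty": 0, "tz": 0, "rx": -0.025, "ry": 0, "rz": 0, "claw": 0},
    {"tx": -0.02, "ty": -0.02, "tz": 0, "rx": -0.03, "ry": 0, "rz": 0, "claw": 0},
    {"tx": -0.02, "ty": -0.04, "tz": 0, "rx": -0.035, "ry": 0, "rz": 0, "claw": 0},
    {"tx": -0.02, "ty": -0.05, "tz": 0, "rx": -0.035, "ry": 0, "rz": 0, "claw": 0},
    {"tx": -0.01, "ty": -0.06, "tz": 0, "rx": -0.03, "ry": 0, "rz": 0, "claw": 0},
    {"tx": -0.005, "ty": -0.06, "tz": 0, "rx": -0.02, "ry": 0, "rz": 0, "claw": 0},
    {"tx": 0, "ty": -0.05, "tz": 0, "rx": -0.01, "ry": 0, "rz": 0, "claw": 0},
    {"tx": 0, "ty": -0.03, "tz": 0, "rx": 0, "ry": 0, "rz": 0, "claw": 0},
    {"tx": 0, "ty": 0, "tz": 0, "rx": 0, "ry": 0, "rz": 0, "claw": 0},
  ],
)

```text
time: 17.17
eef_pos: [414.9, -12.6, 251.8]
tool_rot: [0.7, 0.114, -0.695, 0.117]
force: [0.1, -0.0, -0.2]
width: 5.3
```

Run:
```python
from h import *
need([602,193,240],17.6)
t=camera('top')
cv2.imwrite('pics/t5.png',t[:,:,::-1])
cv2.imwrite('pics/d5.png',cv2.resize(t[110:230,280:400],None,fx=5,fy=5,interpolation=cv2.INTER_CUBIC)[:,:,::-1])
```

```text
t 17.1667 pos [414.9 -12.6 251.8] F [ 0.1 -0.  -0.2] w 5.3 j7 -1.49
world [187.1 205.6 -11.8] turn [ 0.013  -0.0047 -0.003 ] shift now [ 0.026  -0.2691 -0.4863] shift after turn [ 0.0237 -0.2788 -0.4809]
```

View pics/d5.png

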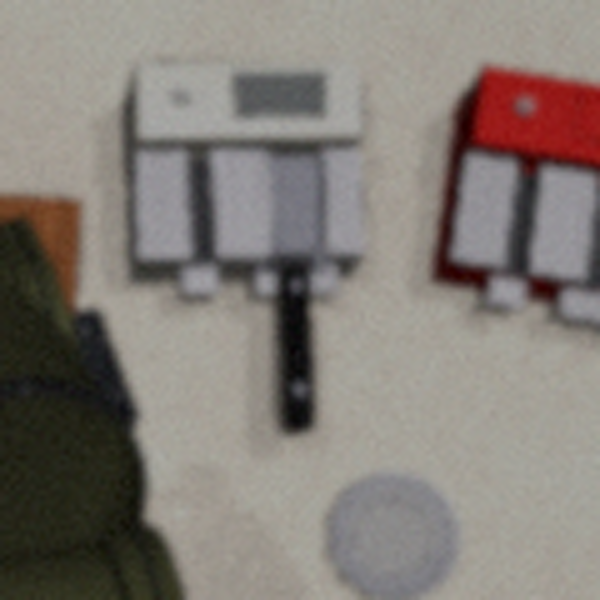

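Clear top view: the handle sticks straight out of the wide slot (front end at about row 267, rear end at about 431) and the blade reaches the back block at about row 150. Numbers:

Run:
```python
from h import *
c=lambda u,v:[[280+(u+.5)/5-.5,110+(v+.5)/5-.5]]
for n,u,v,z in(('rear bottom',297,432,45),('rear as top',297,432,67),('front top',293,266,67),('rail front',293,260,65),('lip front',325,294,45),('panel front',300,148,65),('panel top front',300,139,85)):
    print(n,onplane('top',c(u,v),z)[0].round(1))
g=cv2.GaussianBlur(cv2.imread('pics/t5.png',0),(0,0),.5)
print(g[134:202,336:342].mean(1).astype(int))
```

```text
rear bottom [ 462.1 -237.6   45. ]
rear as top [ 458.1 -234.3   67. ]
front top [ 569.2 -235.4   67. ]
rail front [ 573.7 -235.8   65. ]
lip front [ 555.4 -259.3   45. ]
panel front [ 650.5 -243.    65. ]
panel top front [ 650.6 -240.1   85. ]
[153 159 151 123  83  63  72  95 112 116 119 119 119 117 118 119 119 119
 119 120 118 118 119 119 117 110  91  64  45  35  33  43  55  55  42  28
  25  26  27  27  26  24  24  24  25  25  27  27  26  26  26  33  47  59
  56  44  32  26  25  27  32  54  91 128 146 152 155 158]
```

Home: 4.5 mm of blade outside (5 expected) and tip at ≈650 against the wall at ≈650.5. On to the switch.

Request:
play_rows(
  targets=[
    {"tx": 0, "ty": -0.01, "tz": -0.02, "rx": 0.002, "ry": -0.001, "rz": 0, "claw": 0},
    {"tx": 0, "ty": -0.03, "tz": -0.04, "rx": 0.002, "ry": -0.001, "rz": 0, "claw": 0},
    {"tx": 0, "ty": -0.035, "tz": -0.06, "rx": 0.002, "ry": -0.001, "rz": 0, "claw": 0},
    {"tx": 0, "ty": -0.04, "tz": -0.07, "rx": 0.002, "ry": -0.001, "rz": 0, "claw": 0},
    {"tx": 0, "ty": -0.04, "tz": -0.07, "rx": 0.002, "ry": 0, "rz": 0, "claw": 0},
    {"tx": 0, "ty": -0.04, "tz": -0.07, "rx": 0, "ry": 0, "rz": 0, "claw": 0},
    {"tx": 0, "ty": -0.03, "tz": -0.05, "rx": 0, "ry": 0, "rz": 0, "claw": 0},
    {"tx": 0, "ty": -0.01, "tz": -0.02, "rx": 0, "ry": 0, "rz": 0, "claw": 0},
    {"tx": 0, "ty": 0, "tz": 0, "rx": 0, "ry": 0, "rz": 0, "claw": 0},
    {"tx": 0, "ty": 0, "tz": 0, "rx": 0, "ry": 0, "rz": 0, "claw": 0},
  ],
)

```text
time: 18.05
eef_pos: [586.3, 158.1, 249.2]
tool_rot: [0.701, 0.098, -0.699, 0.105]
force: [0.1, -0.4, -1.0]
width: 0.5
```

Run:
```python
from h import *
need([602,193,151],17.6)
```

```text
t 18.05 pos [586.3 158.1 249.2] F [ 0.1 -0.4 -1. ] w 0.5 j7 -1.74
world [ 15.7  34.9 -98.2] turn [-0.0124 -0.001  -0.0064] shift now [ 0.1958 -0.0599 -0.0497] shift after turn [ 0.1963 -0.057  -0.0511]
```

Request:
play_rows(
  targets=[
    {"tx": 0.015, "ty": -0.005, "tz": -0.01, "rx": -0.002, "ry": 0, "rz": -0.001, "claw": 0},
    {"tx": 0.03, "ty": -0.01, "tz": -0.015, "rx": -0.003, "ry": 0, "rz": -0.001, "claw": 0},
    {"tx": 0.04, "ty": -0.01, "tz": -0.015, "rx": -0.003, "ry": 0, "rz": -0.002, "claw": 0},
    {"tx": 0.04, "ty": -0.01, "tz": -0.01, "rx": -0.003, "ry": 0, "rz": -0.001, "claw": 0},
    {"tx": 0.035, "ty": -0.005, "tz": 0, "rx": 0, "ry": 0, "rz": 0, "claw": 0},
    {"tx": 0.025, "ty": 0, "tz": 0, "rx": 0, "ry": 0, "rz": 0, "claw": 0},
    {"tx": 0.01, "ty": 0, "tz": 0, "rx": 0, "ry": 0, "rz": 0, "claw": 0},
    {"tx": 0, "ty": 0, "tz": 0, "rx": 0, "ry": 0, "rz": 0, "claw": 0},
    {"tx": 0, "ty": 0, "tz": 0, "rx": 0, "ry": 0, "rz": 0, "claw": 0},
    {"tx": 0, "ty": 0, "tz": 0, "rx": 0, "ry": 0, "rz": 0, "claw": 0},
  ],
)

```text
time: 18.88
eef_pos: [604.5, 168.8, 146.1]
tool_rot: [-0.698, -0.098, 0.701, -0.105]
force: [0.4, 0.0, 0.4]
width: 0.4
```

Run:
```python
from h import *
need([597,210,151],17.6)
s=camera('scene')
cv2.imwrite('pics/d6.png',cv2.resize(s[130:230,270:370],None,fx=5,fy=5,interpolation=cv2.INTER_CUBIC)[:,:,::-1])
```

```text
t 18.8833 pos [604.5 168.8 146.1] F [0.4 0.  0.4] w 0.4 j7 -1.77
world [-7.5 41.2  4.9] turn [-0.012   0.0033 -0.0062] shift now [-0.0107 -0.0831 -0.009 ] shift after turn [-0.0098 -0.083  -0.0107]
```

View pics/d6.png

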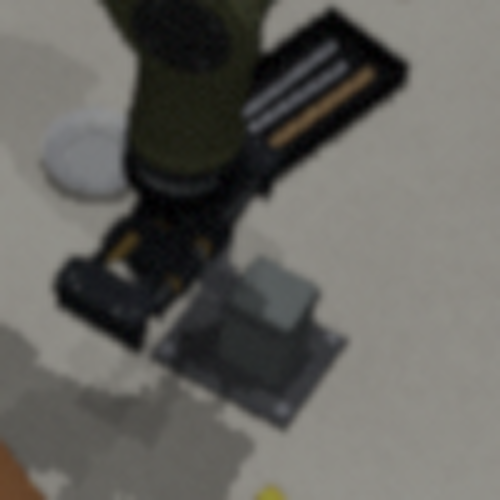

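The switch housing sits at about (270,290) in the crop. The gripper covers the roller, its body above roller height, so I'll find contact by force. Closing in.

Request:
play_rows(
  targets=[
    {"tx": -0.004, "ty": -0.005, "tz": -0.003, "rx": -0.003, "ry": 0.001, "rz": -0.001, "claw": 0},
    {"tx": -0.004, "ty": -0.012, "tz": -0.003, "rx": -0.003, "ry": 0.001, "rz": -0.001, "claw": 0},
    {"tx": -0.002, "ty": -0.015, "tz": -0.003, "rx": -0.003, "ry": 0.001, "rz": -0.002, "claw": 0},
    {"tx": 0, "ty": -0.02, "tz": 0, "rx": -0.003, "ry": 0, "rz": -0.002, "claw": 0},
    {"tx": 0, "ty": -0.015, "tz": 0, "rx": 0, "ry": 0, "rz": 0, "claw": 0},
    {"tx": 0, "ty": -0.01, "tz": 0, "rx": 0, "ry": 0, "rz": 0, "claw": 0},
    {"tx": 0, "ty": -0.005, "tz": 0, "rx": 0, "ry": 0, "rz": 0, "claw": 0},
    {"tx": 0, "ty": 0, "tz": 0, "rx": 0, "ry": 0, "rz": 0, "claw": 0},
    {"tx": 0, "ty": 0, "tz": 0, "rx": 0, "ry": 0, "rz": 0, "claw": 0},
    {"tx": 0, "ty": 0, "tz": 0, "rx": 0, "ry": 0, "rz": 0, "claw": 0},
  ],
)

```text
time: 19.77
eef_pos: [596.9, 216.9, 155.5]
tool_rot: [0.701, 0.111, -0.696, 0.109]
force: [-1.1, 0.5, -0.9]
width: 0.4
```

```bash
cat >> h.py <<'E'
def sw():
    s=read_state(); d=s['eef_pos'][:2]-np.array([580.7,260.1]); print('along push',(-.302*d[0]+.953*d[1]).round(1),'along sw x',(.953*d[0]+.302*d[1]).round(1),'F push',(-.302*s['force'][0]+.953*s['force'][1]).round(2))
E
python3 - <<'E'
from h import *
need([597,210,151],17.6);sw()
E
```

```text
t 19.7667 pos [596.9 216.9 155.5] F [-1.1  0.5 -0.9] w 0.4 j7 -1.8
world [ 0.1 -6.9 -4.5] turn [ 0.0032 -0.0046  0.0017] shift now [0.0089 0.0132 0.0042] shift after turn [0.009  0.0132 0.0041]
along push -46.1 along sw x 2.4 F push 0.76
```

Request:
play_rows(
  targets=[
    {"tx": 0.003, "ty": 0, "tz": 0.002, "rx": 0.001, "ry": -0.002, "rz": 0, "claw": 0},
    {"tx": 0.003, "ty": -0.002, "tz": 0.002, "rx": 0.001, "ry": -0.002, "rz": 0, "claw": 0},
    {"tx": 0.002, "ty": -0.003, "tz": 0, "rx": 0, "ry": 0, "rz": 0, "claw": 0},
    {"tx": 0, "ty": -0.003, "tz": 0, "rx": 0, "ry": 0, "rz": 0, "claw": 0},
    {"tx": 0, "ty": -0.003, "tz": 0, "rx": 0, "ry": 0, "rz": 0, "claw": 0},
    {"tx": 0, "ty": -0.002, "tz": 0, "rx": 0, "ry": 0, "rz": 0, "claw": 0},
    {"tx": 0, "ty": -0.002, "tz": 0, "rx": 0, "ry": 0, "rz": 0, "claw": 0},
    {"tx": 0, "ty": 0, "tz": 0, "rx": 0, "ry": 0, "rz": 0, "claw": 0},
    {"tx": 0, "ty": 0, "tz": 0, "rx": 0, "ry": 0, "rz": 0, "claw": 0},
    {"tx": 0, "ty": 0, "tz": 0, "rx": 0, "ry": 0, "rz": 0, "claw": 0},
  ],
)

```text
time: 20.6
eef_pos: [592.8, 222.0, 150.5]
tool_rot: [-0.699, -0.108, 0.699, -0.107]
force: [0.4, 0.7, -1.1]
width: 0.1
```

Run:
```python
from h import *
need([597,210,151],17.6);sw()
```

```text
t 20.6 pos [592.8 222.  150.5] F [ 0.4  0.7 -1.1] w 0.1 j7 -1.82
world [  4.2 -12.    0.5] turn [-0.0008  0.0005  0.0008] shift now [-0.001   0.0254 -0.0008] shift after turn [-0.0009  0.0254 -0.0008]
along push -40.0 along sw x 0.0 F push 0.5
```

Request:
play_rows(
  targets=[
    {"tx": 0, "ty": -0.002, "tz": 0, "rx": 0, "ry": 0, "rz": 0, "claw": 0},
    {"tx": 0, "ty": -0.002, "tz": 0, "rx": 0, "ry": 0, "rz": 0, "claw": 0},
    {"tx": 0, "ty": -0.002, "tz": 0, "rx": 0, "ry": 0, "rz": 0, "claw": 0},
    {"tx": 0, "ty": -0.002, "tz": 0, "rx": 0, "ry": 0, "rz": 0, "claw": 0},
    {"tx": 0, "ty": -0.002, "tz": 0, "rx": 0, "ry": 0, "rz": 0, "claw": 0},
    {"tx": 0, "ty": -0.002, "tz": 0, "rx": 0, "ry": 0, "rz": 0, "claw": 0},
    {"tx": 0, "ty": -0.002, "tz": 0, "rx": 0, "ry": 0, "rz": 0, "claw": 0},
    {"tx": 0, "ty": -0.002, "tz": 0, "rx": 0, "ry": 0, "rz": 0, "claw": 0},
    {"tx": 0, "ty": 0, "tz": 0, "rx": 0, "ry": 0, "rz": 0, "claw": 0},
    {"tx": 0, "ty": 0, "tz": 0, "rx": 0, "ry": 0, "rz": 0, "claw": 0},
  ],
)

```text
time: 21.43
eef_pos: [591.6, 225.6, 150.9]
tool_rot: [-0.699, -0.105, 0.699, -0.108]
force: [-0.1, -1.5, -0.2]
width: 0.4
```

Run:
```python
from h import *
need([597,210,151],17.6);sw()
```

```text
t 21.4333 pos [591.6 225.6 150.9] F [-0.1 -1.5 -0.2] w 0.4 j7 -1.83
world [  5.4 -15.6   0.1] turn [-0.0029  0.0006 -0.0032] shift now [-0.      0.033  -0.0009] shift after turn [-0.0002  0.033  -0.0008]
along push -36.2 along sw x 0.0 F push -1.4
```

Contact at -36 mm (predicted -35.5). Aim: +27 mm (≈35°), never beyond about +38.

Request:
play_rows(
  targets=[
    {"tx": 0, "ty": -0.006, "tz": 0, "rx": 0, "ry": 0, "rz": 0, "claw": 0},
    {"tx": 0, "ty": -0.01, "tz": 0, "rx": 0, "ry": 0, "rz": 0, "claw": 0},
    {"tx": 0, "ty": -0.012, "tz": 0, "rx": 0, "ry": 0, "rz": 0, "claw": 0},
    {"tx": 0, "ty": -0.014, "tz": 0, "rx": 0, "ry": 0, "rz": 0, "claw": 0},
    {"tx": 0, "ty": -0.014, "tz": 0, "rx": 0, "ry": 0, "rz": 0, "claw": 0},
    {"tx": 0, "ty": -0.014, "tz": 0, "rx": 0, "ry": 0, "rz": 0, "claw": 0},
    {"tx": 0, "ty": -0.012, "tz": 0, "rx": 0, "ry": 0, "rz": 0, "claw": 0},
    {"tx": 0, "ty": -0.01, "tz": 0, "rx": 0, "ry": 0, "rz": 0, "claw": 0},
    {"tx": 0, "ty": -0.006, "tz": 0, "rx": 0, "ry": 0, "rz": 0, "claw": 0},
    {"tx": 0, "ty": -0.004, "tz": 0, "rx": 0, "ry": 0, "rz": 0, "claw": 0},
  ],
)

```text
time: 22.27
eef_pos: [575.8, 272.5, 147.6]
tool_rot: [-0.698, -0.1, 0.7, -0.112]
force: [1.7, -5.9, 0.0]
width: 0.2
```

Run:
```python
from h import *
need([597,210,151],17.6);sw()
```

```text
t 22.2667 pos [575.8 272.5 147.6] F [ 1.7 -5.9  0. ] w 0.2 j7 -1.91
world [ 21.2 -62.5   3.4] turn [-0.0045  0.0034 -0.0103] shift now [-0.0046  0.132  -0.0036] shift after turn [-0.0067  0.1319 -0.0027]
along push 13.3 along sw x -0.9 F push -6.15
```

Request:
play_rows(
  targets=[
    {"tx": -0.002, "ty": -0.006, "tz": 0, "rx": -0.001, "ry": 0, "rz": -0.003, "claw": 0},
    {"tx": -0.002, "ty": -0.008, "tz": 0, "rx": -0.001, "ry": 0, "rz": -0.003, "claw": 0},
    {"tx": -0.002, "ty": -0.008, "tz": 0, "rx": -0.001, "ry": 0, "rz": -0.003, "claw": 0},
    {"tx": -0.001, "ty": -0.006, "tz": 0, "rx": -0.001, "ry": 0, "rz": -0.001, "claw": 0},
    {"tx": 0, "ty": -0.003, "tz": 0, "rx": 0, "ry": 0, "rz": 0, "claw": 0},
    {"tx": 0, "ty": -0.002, "tz": 0, "rx": 0, "ry": 0, "rz": 0, "claw": 0},
    {"tx": 0, "ty": -0.001, "tz": 0, "rx": 0, "ry": 0, "rz": 0, "claw": 0},
    {"tx": 0, "ty": -0.001, "tz": 0, "rx": 0, "ry": 0, "rz": 0, "claw": 0},
    {"tx": 0, "ty": -0.001, "tz": 0, "rx": 0, "ry": 0, "rz": 0, "claw": 0},
    {"tx": 0, "ty": -0.001, "tz": 0, "rx": 0, "ry": 0, "rz": 0, "claw": 0},
  ],
)

```text
time: 23.1
eef_pos: [572.4, 279.9, 146.9]
tool_rot: [-0.696, -0.097, 0.702, -0.115]
force: [0.9, -5.9, 1.1]
width: 0.4
```

Run:
```python
from h import *
need([597,210,151],17.6);sw()
```

```text
t 23.1 pos [572.4 279.9 146.9] F [ 0.9 -5.9  1.1] w 0.4 j7 -1.92
world [ 24.6 -69.9   4.1] turn [-0.0036  0.0075 -0.0155] shift now [-0.0047  0.1483 -0.0054] shift after turn [-0.0082  0.1481 -0.0046]
along push 21.4 along sw x -1.9 F push -5.91
```

Request:
play_rows(
  targets=[
    {"tx": -0.002, "ty": -0.006, "tz": 0, "rx": 0, "ry": 0, "rz": 0, "claw": 0},
    {"tx": -0.002, "ty": -0.006, "tz": 0, "rx": 0, "ry": 0, "rz": 0, "claw": 0},
    {"tx": -0.001, "ty": -0.004, "tz": 0, "rx": 0, "ry": 0, "rz": 0, "claw": 0},
    {"tx": 0, "ty": -0.003, "tz": 0, "rx": 0, "ry": 0, "rz": 0, "claw": 0},
    {"tx": 0, "ty": -0.002, "tz": 0, "rx": 0, "ry": 0, "rz": 0, "claw": 0},
    {"tx": 0, "ty": -0.002, "tz": 0, "rx": 0, "ry": 0, "rz": 0, "claw": 0},
    {"tx": 0, "ty": -0.002, "tz": 0, "rx": 0, "ry": 0, "rz": 0, "claw": 0},
    {"tx": 0, "ty": -0.002, "tz": 0, "rx": 0, "ry": 0, "rz": 0, "claw": 0},
    {"tx": 0, "ty": -0.002, "tz": 0, "rx": 0, "ry": 0, "rz": 0, "claw": 0},
    {"tx": 0, "ty": -0.002, "tz": 0, "rx": 0, "ry": 0, "rz": 0, "claw": 0},
  ],
)

```text
time: 23.93
eef_pos: [571.0, 282.4, 146.8]
tool_rot: [-0.696, -0.085, 0.702, -0.122]
force: [0.9, -5.7, 1.6]
width: 0.6
```

Run:
```python
from h import *
need([597,210,151],17.6);sw()
```

```text
t 23.9333 pos [571.  282.4 146.8] F [ 0.9 -5.7  1.6] w 0.6 j7 -1.95
world [ 26.  -72.4   4.2] turn [-0.0081  0.0106 -0.0325] shift now [-0.0006  0.1539 -0.0076] shift after turn [-0.0083  0.1537 -0.0057]
along push 24.2 along sw x -2.5 F push -5.72
```

Lean ≈33°. Holding for another call, correcting the tilt.

Request:
play_rows(
  targets=[
    {"tx": 0, "ty": -0.002, "tz": 0, "rx": -0.001, "ry": 0, "rz": -0.005, "claw": 0},
    {"tx": 0, "ty": -0.002, "tz": 0, "rx": -0.001, "ry": 0, "rz": -0.005, "claw": 0},
    {"tx": 0, "ty": -0.002, "tz": 0, "rx": -0.001, "ry": 0, "rz": -0.005, "claw": 0},
    {"tx": 0, "ty": -0.002, "tz": 0, "rx": -0.001, "ry": 0, "rz": -0.005, "claw": 0},
    {"tx": 0, "ty": -0.002, "tz": 0, "rx": 0, "ry": 0, "rz": -0.004, "claw": 0},
    {"tx": 0, "ty": -0.002, "tz": 0, "rx": 0, "ry": 0, "rz": -0.004, "claw": 0},
    {"tx": 0, "ty": -0.002, "tz": 0, "rx": 0, "ry": 0, "rz": -0.004, "claw": 0},
    {"tx": 0, "ty": -0.002, "tz": 0, "rx": 0, "ry": 0, "rz": -0.004, "claw": 0},
    {"tx": 0, "ty": -0.002, "tz": 0, "rx": 0, "ry": 0, "rz": -0.004, "claw": 0},
    {"tx": 0, "ty": -0.002, "tz": 0, "rx": 0, "ry": 0, "rz": -0.004, "claw": 0},
  ],
)

```text
time: 24.77
eef_pos: [570.9, 282.7, 146.1]
tool_rot: [-0.693, -0.103, 0.706, -0.106]
force: [1.7, -6.1, 1.3]
width: 0.4
```

Run:
```python
from h import *
need([597,210,151],17.6);sw()
```

```text
t 24.7667 pos [570.9 282.7 146.1] F [ 1.7 -6.1  1.3] w 0.4 j7 -1.91
world [ 26.1 -72.7   4.9] turn [-0.007   0.0121 -0.0011] shift now [-0.0097  0.1542 -0.0073] shift after turn [-0.0098  0.1543 -0.0057]
along push 24.4 along sw x -2.5 F push -6.3
```

Held steady at ≈33.5° with ≈6 N for over 1.5 s. Backing off.

Request:
play_rows(
  targets=[
    {"tx": -0.002, "ty": 0.01, "tz": 0, "rx": 0, "ry": 0, "rz": 0, "claw": 0},
    {"tx": -0.002, "ty": 0.016, "tz": 0, "rx": 0, "ry": 0, "rz": 0, "claw": 0},
    {"tx": 0, "ty": 0.02, "tz": 0, "rx": 0, "ry": 0, "rz": 0, "claw": 0},
    {"tx": 0, "ty": 0.025, "tz": 0, "rx": 0, "ry": 0, "rz": 0, "claw": 0},
    {"tx": 0, "ty": 0.03, "tz": 0, "rx": 0, "ry": 0, "rz": 0, "claw": 0},
    {"tx": 0, "ty": 0.035, "tz": 0, "rx": 0, "ry": 0, "rz": 0, "claw": 0},
    {"tx": 0, "ty": 0.04, "tz": 0, "rx": 0, "ry": 0, "rz": 0, "claw": 0},
    {"tx": -0.02, "ty": 0.04, "tz": 0, "rx": 0, "ry": 0, "rz": 0, "claw": 0},
    {"tx": -0.03, "ty": 0.04, "tz": 0, "rx": 0, "ry": 0, "rz": 0, "claw": 0},
    {"tx": -0.03, "ty": 0.03, "tz": 0, "rx": 0, "ry": 0, "rz": 0, "claw": 0},
  ],
)

```text
time: 25.6
eef_pos: [611.6, 149.8, 185.6]
tool_rot: [-0.691, -0.112, 0.707, -0.104]
force: [0.6, 0.1, -0.6]
width: 0.2
```

Request:
play_rows(
  targets=[
    {"tx": -0.03, "ty": 0.03, "tz": 0.03, "rx": 0, "ry": 0, "rz": 0, "claw": 0},
    {"tx": -0.03, "ty": 0.03, "tz": 0.05, "rx": 0, "ry": 0, "rz": 0, "claw": 0},
    {"tx": -0.02, "ty": 0.03, "tz": 0.05, "rx": 0, "ry": 0, "rz": 0, "claw": 0},
    {"tx": 0, "ty": 0.03, "tz": 0.05, "rx": 0, "ry": 0, "rz": 0, "claw": 0},
    {"tx": 0, "ty": 0.02, "tz": 0.03, "rx": 0, "ry": 0, "rz": 0, "claw": 0},
    {"tx": 0, "ty": 0, "tz": 0, "rx": 0, "ry": 0, "rz": 0, "claw": 0},
    {"tx": 0, "ty": 0, "tz": 0, "rx": 0, "ry": 0, "rz": 0, "claw": 0},
    {"tx": 0, "ty": 0, "tz": 0, "rx": 0, "ry": 0, "rz": 0, "claw": 0},
    {"tx": 0, "ty": 0, "tz": 0, "rx": 0, "ry": 0, "rz": 0, "claw": 0},
    {"tx": 0, "ty": 0, "tz": 0, "rx": 0, "ry": 0, "rz": 0, "claw": 0},
  ],
)

```text
time: 26.43
eef_pos: [535.0, 53.5, 228.9]
tool_rot: [-0.695, -0.119, 0.702, -0.098]
force: [0.1, 0.7, 0.1]
width: 0.5
```

Run:
```python
from h import *
need([597,210,151],17.6);sw()
s=camera('scene');t=camera('top')
a=cv2.resize(t[110:210,160:260],None,fx=4,fy=4,interpolation=cv2.INTER_CUBIC)
b=cv2.resize(s[140:300,185:345],(400,400),interpolation=cv2.INTER_CUBIC)
cv2.imwrite('pics/d7.png',np.hstack([a,b])[:,:,::-1])
```

```text
t 26.4333 pos [535.   53.5 228.9] F [0.1 0.7 0.1] w 0.5 j7 -1.57
world [ 62.  156.5 -77.9] turn [0.0011 0.0039 0.0197] shift now [ 0.1625 -0.2556 -0.2143] shift after turn [ 0.1558 -0.2609 -0.2129]
along push -183.1 along sw x -106.0 F push 0.64
```

View pics/d7.png

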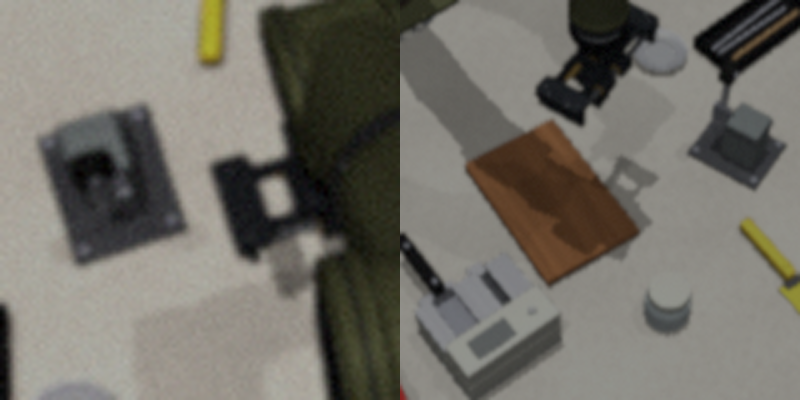

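The switch arm is upright again (roller at about (728,75), same place as before). The spatula is still in the dock at left, and the dish, jar and case are unmoved. The robot is clear, so I'm handing in.

```bash
python3 -c "
from bench import *
print(finish_job())"
```

```text
the job is handed in; nothing more can be done
None
```

The spatula is in the wide slot and released, the switch was tripped afterwards, and the job was handed in at about 26.5 s of the 64 s allowed.

- **Spatula:** I slid it in flat until it stalled against the end wall at about 5 N, then opened the gripper. As the fingers opened, the gripper jumped about 8 mm forward along the handle. The top view after release put the handle's front 4.5 mm outside the mouth (5 mm expected), and the tip at about x = 650 mm against a wall at about 650.5 mm. The scene view read about 6 mm or more deeper; I put that down to its blur and known bias.
- **Switch:** I found contact by force at −36 mm, where I had predicted −35.5 mm. I pushed to a lean of about 33–34°, worked out from the arm's travel rather than measured directly. That is slightly under the 35° aimed for but well past the 25° trip point. It stayed there for about a second and above the trip point for more than two, then I backed off.
- **Last picture:** The roller arm was upright, the spatula was still in the dock, and the robot was clear of everything. The tool case, the jar and the one dish in view looked undisturbed. The right-hand dish was outside that picture; I last saw it after releasing the spatula, and the arm did not go near it again.
- **Picture budget:** I viewed 11 pictures, one over the budget of 10.

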